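Lock the rubber stamp away in its bolted-down case

TASK

Lock away the rubber stamp that stands by the ink pad for the night: stand it upright inside the open steel case, close the lid fully, thread the locking bar grip-up through all the eyes on the front of the case until its collar meets the first eye, then take the lock pin from its parking eye and drop it fully home through the end bracket and the bar. Leave the mug, tape roll, check weight and keys where they are.

Things in the scene. Friction and masses are not known exactly. Their poses are not given: they have to be found in the camera images.
- case: Grey sheet-steel case bolted to the worktop (it cannot move), 120 mm deep (x), 150 mm wide (y), walls 4 mm thick and 90 mm high, inner floor 4 mm above the worktop, nothing inside. Origin: centre of its underside; -x is its front, z up. Eyes on the front take the locking bar on a line parallel to y at x = -84 mm, 62 mm high; eye plates reach from x = -62 to -106 mm
- first_eye (a point): Centre of the first eye's opening on its outer, left-hand face (y = +75 mm on the case, 62 mm high); axes as the case's; the bar goes in along -y (to the right). Behind it on the same line, from this face: the closed lid's two eyes at 35 to 41 and 65 to 71 mm, the end bracket's tunnel at 92 to 128 mm. All openings are 22 mm square
- pin_hole (a point): Centre of the upright 14 mm round pin hole in the end bracket, at the bracket's top face (79 mm high, about 15 mm below the closed lid's top, 24 mm before the case's front wall); axes as the case's. The hole goes on through the bracket's bottom plate
- lid (a joint): Angle of the case's lid in rad: 0 closed (lid's top then 95 mm high), about 2 wide open, leaning back (its edge then stands about 205 mm, its eyes up to 250 mm above the worktop). It turns about the case's back top rim (x = 60 mm, z = 90 mm on the case). A stiff hinge keeps it where it is left; closing takes 2 to 5 N at its free edge
- lid_edge (a point): Point on the lid's outer face at its free edge, 122 mm from the hinge, 35 mm right (-y) of the case's middle, clear of the lid's two eyes, which stand out beyond the edge on its left half. Axes: z out of the outer face (up when closed), y along the hinge to the left, x from the edge towards the hinge. The lid is 4 mm thick with a 14 mm rim turned inwards
- bar: Locking bar, 187 mm, 160 g, lying grip-up: 18 mm square steel shank 137 mm long (last 11 mm a taper nose), then a 30 mm collar and a black grip 14 mm thick (x), 45 mm long (y), 45 mm high. Origin: on the shank's axis at the collar face that meets the first eye; -y along the shank to its tip, z up. The flat underside is 9 mm below the origin
- bar_grip (a point): Middle of the bar's grip, to take hold of: 27.5 mm behind the collar face and 18 mm above the shank's axis; close the fingers along the bar's x, across 14 mm. Axes as the bar's
- bar_hole (a point): Centre of the 12 mm upright through-hole in the bar, on the shank's upper face, 110 mm from the collar face; it lies under the pin hole when the bar is home. Axes as the bar's
- pin: Lock pin, 50 g, upright in the parking eye on the case's left side (115 mm left of the case's middle, 35 mm back; eye's top 60 mm high): 8 mm round shank 44 mm long with a tapered point, a 24 mm disc head, on it a flat upright black grip 12 mm thick (x), 22 mm wide (y), its top 50 mm above the origin. Origin: on its axis at the underside of the head, which rests on eye or bracket; z up
- pin_grip (a point): Where to take hold of the pin's grip, 36 mm above the pin's origin; close the fingers along the pin's x, across 12 mm. Axes as the pin's
- stamp: Rubber stamp, about 90 g, standing on the worktop at the right of the case, before the ink pad: base block 22 x 52 x 20 mm (x, y, z), above it a stem and a round black knob 30 mm across, 78 mm high in all. Origin: centre of its underside, z up. Take it by the knob, about 62 mm above its underside
- mug: White dotted mug, 91 mm high, bystander; origin centre of underside
- tape_roll: Grey roll of tape lying flat, 103 mm across, 48 mm high, bystander; origin centre of underside
- check_weight: Brass check weight, 30 mm across, 40 mm high, bystander; origin centre of underside
- keys: Bunch of keys with a red tag, lying flat, about 115 mm across, bystander; origin centre of underside
- parcel_rest: Black tilted parcel stand right of the case, base 112 x 110 mm, about 145 mm high; it is fixed and only in the way. Origin: centre of its underside
Mind the look-alikes: they are no part of the job. What is meant by the stamp is not yellow, and is the larger of those in its own colour.

How it is judged:
On the way, in this order (a step that is already met when the one before it is completed fails the run):
1. the stamp stands upright on the case's floor, let go (x of stamp in the frame of case between -0.055 and 0.055 m and y of stamp in the frame of case between -0.071 and 0.071 m and height (world z) of stamp below 0.012 m and angle between stamp's own z axis and vertical below 0.2 rad and contact force between stamp and the fingers below 0.1 N), for 0.2 s.
2. the lid is closed (value of joint lid below 0.05 rad), for 0.2 s.
3. the bar is threaded through all four eyes up to its collar (y of bar in the frame of first_eye below 0.004 m and distance between bar and first_eye below 0.008 m and angle between the y axis of bar and the y axis of case, either way round below 0.1 rad and angle between bar's own z axis and vertical below 0.2 rad and value of joint lid below 0.05 rad), for 0.2 s.
4. the pin is home through the bracket and the bar (horizontal distance between pin and pin_hole below 0.006 m and z of pin in the frame of pin_hole below 0.004 m and angle between pin's own z axis and vertical below 0.15 rad), for 0.2 s.
At the end, for the whole second after the job is handed in: Stamp upright (0.2 rad) on the floor inside the case; lid closed (under 0.05 rad); bar through all four eyes, grip upright (0.2 rad), collar within 6 mm of the first eye; pin upright in the pin hole, its head within 4 mm of the bracket's top; all at rest and released (all of step 4 and x of stamp in the frame of case between -0.055 and 0.055 m and y of stamp in the frame of case between -0.071 and 0.071 m and height (world z) of stamp below 0.012 m and angle between each of stamp, bar's own z axis and vertical below 0.2 rad and value of joint lid below 0.05 rad and y of bar in the frame of first_eye below 0.006 m and distance between bar and first_eye below 0.009 m and angle between the y axis of bar and the y axis of case, either way round below 0.1 rad and linear speed of each of bar, pin, stamp below 0.02 m/s); the robot touches nothing.
It fails at once if the mug is shifted or knocked over (distance of mug from where it was at the start of the episode above 0.03 m).
It fails at once if the tape roll is shifted (distance of tape_roll from where it was at the start of the episode above 0.03 m).
It fails at once if the check weight is shifted or knocked over (distance of check_weight from where it was at the start of the episode above 0.03 m).
It fails at once if the keys are shifted (distance of keys from where it was at the start of the episode above 0.03 m).
It also fails if it takes over 72 s, if anything falls off the work surface, if the arm or the gripper's body presses on something with over 40 N, if the wrist force passes 120 N, or if a joint passes its speed limit or range.

ROBOT

A 7-joint arm with a two-finger parallel gripper is mounted at the origin on a cart in front of the work surface, level with it; the furniture and walls round the work are solid. World frame = base frame: x ahead of the robot, y to its left, z up, the work surface at z = 0. Lengths are in m, angles in rad, forces in N, time in s.
With the tool pointing down it reaches from about 0.4 to 0.9 m from the base axis. Payload 5.6 kg.
Tool frame: the origin (TCP) lies on the mounting face of the last link; the fingertips stand 190 mm ahead of it and the grasp point (between the pads) lies 171 mm ahead of it; z points along the fingers, y is the direction in which the jaws open and shut (so a half turn about z gives the same grasp; the last joint's range is limited). The gripper opens to 92 mm and grips with 3 to 60 N. Pads are 20 mm wide; open, the fingers measure 128 mm over their backs; the gripper's body (75 mm by 189 mm) begins 69 mm behind the grasp point.
Start: joints at [-1.345, 0.468, -0.012, 1.603, 0.006, 1.071, -0.056], TCP at [0.173, 0.627, 0.405] pointing down, gripper open.
Joint ranges: [-2.53, 2.53], [-0.31, 2.02], [-1.57, 1.55], [0.28, 2.44], [-1.29, 4.43], [0.15, 1.84], [-2.92, 2.92]. Speed limits (rad/s): [2.57, 2.57, 3.14, 3.14, 3.14, 3.14, 3.14].

INTERFACE

Orientations are given as a unit quaternion [x, y, z, w].
In Python, from cell import ctrl gives the robot as it stands. The module is installed in compiled form; this text tells all that it offers.
- The arm moves only by the tool step_arm, never from a script. Its argument "rows" is one flat list of numbers, 7 for each row, row after row: the shift along the tool's x, y, z in mm, then the turn, a rotation vector about the tool's x, y, z in degrees, then the opening, from -1 (shut) to 1 (fully open). A call has exactly 10 rows; each row shifts and turns the commanded pose from where the row before left it, along the tool's axes as they then stand; what a row does not reach is not made up. A row lasts 1/10 s, in which the tool goes at most 50 mm and 8.59 degrees, less where a joint would pass 70% of its speed; a pose out of reach is approached as far as the arm can. A call is refused whole if a number of a shift passes 50 or a number of a turn 8.59, either way. A call with a gripper value outside its range is refused whole. The fingers move at their own pace and stop on an object; "force" is the grip in N (left out, the last holds). Time passes only in rows, so rows that do not move let the fingers close, or fill a call up. It gives the time, the measured TCP pose, the force and the opening at its end, in the units of the state.
- ctrl.observe(): the state, without advancing time (a new reading comes with each control period).
- ctrl.camera(name): name is "scene" or "top" or "wrist"; returns a dict with "pixels" (400x640x3 uint8, blue, green, red), "z_map" (400x640 float32, m along the optical axis (not along the pixel's ray), 0 where there is no reading), "fx", "fy", "cx", "cy" (pixels), "cam_to_world" (4x4, takes a point from camera to world coordinates). Camera axes: x right, y down, z forward; pixel columns grow to the right and rows downward; lengths in m; the calibration is good to about 2 mm. A picture is of the moment at which its call begins.
- ctrl.finish_job(): hands the job in, once; it reports no verdict.
The state is a dict: "t": time; "joint_pos": joint angles; "qvel": joint speeds; "joint_torque": joint torques, N m; "eef_pos": TCP position; "ee_rot": TCP orientation; "contact_force": force on the tool from outside, world axes, zero at the start; "torque": the same for the moment, N m; "gripper_width": finger opening in m.
Only numpy, scipy, OpenCV 4.12 (cv2) and the standard library are available. Lean on these libraries where they do the work, as an engineer would, in place of code of your own. Each camera call takes 0.05 s, during which the arm holds its last target. There are 200 camera calls.

## Working session

There is one attempt and no reset: what is moved stays moved. The work goes in short steps, Python scripts to look and compute and a tool call to move; the robot and the scene stay as the last step left them, time stands still between calls to the robot, and variables do not carry over. Pictures are saved under pics/ and viewed, about 8 in all and at most 12, crops included, and the job is handed in when it is done.

Besides the shell and the picture viewer there is one more tool, called after ">>>" as name(argument=value, ...) on one line, values as JSON. step_arm: Moves the arm, as the interface text tells. Its arguments: {"type":"object","properties":{"rows":{"type":"array","items":{"type":"number"}},"force":{"type":"number"}},"required":["rows"]}

```bash
mkdir -p pics; cat > h.py <<'E'
import numpy as np, cv2
from scipy.spatial.transform import Rotation as R
from cell import ctrl
def cloud(c):
    z=c["z_map"]; v,u=np.mgrid[:z.shape[0],:z.shape[1]]
    p=np.stack([(u-c["cx"])/c["fx"]*z,(v-c["cy"])/c["fy"]*z,z],-1)
    T=np.array(c["cam_to_world"]); return p@T[:3,:3].T+T[:3,3]
def st():
    s=ctrl.observe(); print("t",round(s["t"],2),"p",np.round(s["eef_pos"],4),"q",np.round(s["ee_rot"],4),"F",np.round(s["contact_force"],1),"w",round(s["gripper_width"],4)); 
    print("R\n",np.round(R.from_quat(s["ee_rot"]).as_matrix(),3)); return s
E
python3 - <<'E'
from h import *
st()
for n in ["scene","top"]:
    c=ctrl.camera(n); cv2.imwrite(f"pics/{n}1.png",c["pixels"]); np.savez(f"{n}1.npz",**c)
    print(n,c["fx"],c["fy"],c["cx"],c["cy"],np.round(c["cam_to_world"],3))
E
```

```text
t 0.0 p [0.1726 0.6264 0.4037] q [ 1.34e-01  9.91e-01 -9.00e-04 -1.00e-04] F [ 0.7  0.9 -0.4] w 0.0921
R
 [[-0.964  0.266 -0.   ]
 [ 0.266  0.964 -0.002]
 [-0.    -0.002 -1.   ]]
scene 426.69258912788075 426.69258912788075 315.92852435361687 201.28521226254418 [[ 0.826 -0.378  0.418  0.158]
 [-0.564 -0.563  0.604 -0.682]
 [ 0.007 -0.735 -0.678  0.814]
 [ 0.     0.     0.     1.   ]]
top 384.02566199738845 384.02566199738845 325.55368690642104 200.91417022644092 [[ 2.400e-02 -9.990e-01  3.800e-02  5.530e-01]
 [-1.000e+00 -2.400e-02 -1.000e-03 -1.000e-03]
 [ 2.000e-03 -3.800e-02 -9.990e-01  1.116e+00]
 [ 0.000e+00  0.000e+00  0.000e+00  1.000e+00]]
```

View pics/scene1.png

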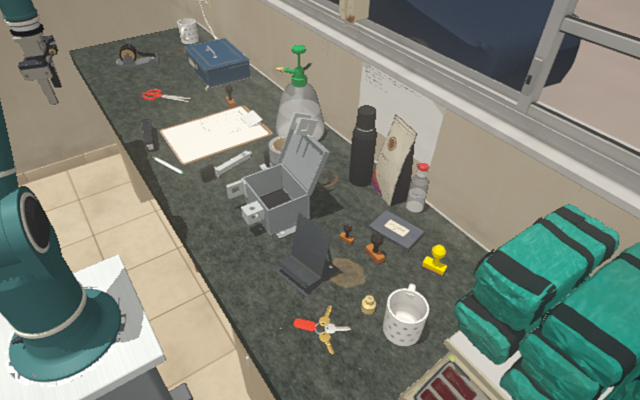

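View pics/top1.png

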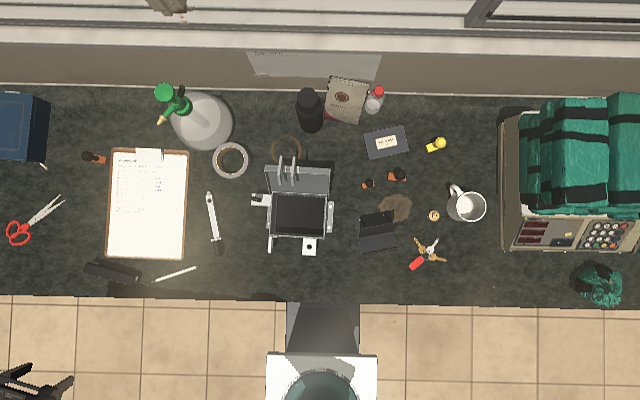

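Scene view: stamp candidates, as top-view pixels, are the larger brown one (398,174) before the ink pad, a small brown one (368,184), a yellow one (437,144), and another brown one far left (93,157). By the description I choose (398,174). The case is at (300,210), the bar at (212,220) with its grip towards the robot, and the pin at about (258,200).

```bash
python3 - <<'E'
from h import *
c=dict(np.load("top1.npz")); img=c["pixels"]; P=cloud(c)
s=dict(np.load("scene1.npz")); Q=cloud(s)
a=cv2.resize(img[130:270,195:345],None,fx=4,fy=4,interpolation=cv2.INTER_CUBIC)
b=cv2.resize(img[160:195,355:415],None,fx=3.3,fy=3.3,interpolation=cv2.INTER_CUBIC)
o=np.zeros((560,800,3),np.uint8); o[:,:600]=a; o[:b.shape[0],602:602+min(b.shape[1],198)]=b[:,:198]
cv2.imwrite("pics/crop1.png",o)
for n,I,X in(("top",img,P),("scene",s["pixels"],Q)):
    hsv=cv2.cvtColor(I,cv2.COLOR_BGR2HSV)
    m=((hsv[...,0]>4)&(hsv[...,0]<18)&(hsv[...,1]>120)&(hsv[...,2]>60)&(X[...,2]<.1)&(X[...,2]>.003)&(X[...,0]>.3)).astype(np.uint8)
    k,l,stt,ce=cv2.connectedComponentsWithStats(m)
    for i in range(1,k):
        if stt[i,4]>12:
            q=X[l==i]; print(n,ce[i].round(),stt[i],q.min(0).round(3),q.max(0).round(3),np.median(q,0).round(3))
# bar
for (n,X,box) in(("top",P,(190,260,195,235)),):
    r0,r1,c0,c1=box; q=X[r0:r1,c0:c1]
    for lo,hi in((.008,.03),(.03,.07)):
        mm=(q[...,2]>lo)&(q[...,2]<hi); pts=q[mm][:,:2].astype(np.float32)
        if len(pts)>5: print("bar",lo,len(pts),cv2.minAreaRect(pts),np.median(q[mm],0).round(3))
# case top rim
q=P[150:270,240:345].reshape(-1,3)
for lo,hi in((.083,.095),(.055,.08)):
    p=q[(q[:,2]>lo)&(q[:,2]<hi)]; print(lo,len(p),cv2.minAreaRect(p[:,:2].astype(np.float32)),p.min(0).round(3),p.max(0).round(3))
E
```

```text
top [100. 159.] [ 92 154  14  10  69] [0.688 0.631 0.014] [0.713 0.67  0.057] [0.699 0.646 0.019]
top [391. 176.] [388 172   9   9  58] [ 0.66  -0.204  0.008] [ 0.682 -0.179  0.06 ] [ 0.67  -0.188  0.019]
top [364. 185.] [362 183   5   5  22] [ 0.637 -0.118  0.011] [ 0.649 -0.106  0.016] [ 0.643 -0.112  0.013]
top [612. 245.] [609 243   6   5  22] [ 0.485 -0.798  0.053] [ 0.497 -0.782  0.069] [ 0.491 -0.789  0.062]
scene [230. 102.] [226  97   9  10  44] [0.682 0.629 0.007] [0.706 0.683 0.034] [0.691 0.642 0.019]
scene [346. 238.] [340 232  14  12  91] [ 0.63  -0.14   0.003] [ 0.652 -0.102  0.038] [ 0.638 -0.125  0.013]
scene [374. 254.] [366 243  19  21 189] [ 0.651 -0.229  0.003] [ 0.676 -0.176  0.06 ] [ 0.66  -0.21   0.019]
bar 0.008 364 ((0.5260726809501648, 0.31388795375823975), (0.18465623259544373, 0.02792920544743538), 11.571105003356934) [0.538 0.318 0.017]
bar 0.03 102 ((0.4586866796016693, 0.29862964153289795), (0.04911572486162186, 0.026245225220918655), 15.42485237121582) [0.458 0.298 0.042]
0.083 404 ((0.5525133609771729, 0.07569272816181183), (0.16090385615825653, 0.18458926677703857), 12.377800941467285) [ 0.454 -0.006  0.083] [0.621 0.178 0.095]
0.055 468 ((0.531462550163269, 0.10543163865804672), (0.19998332858085632, 0.16174769401550293), 87.75939178466797) [0.448 0.002 0.055] [0.613 0.203 0.08 ]
```

View pics/crop1.png

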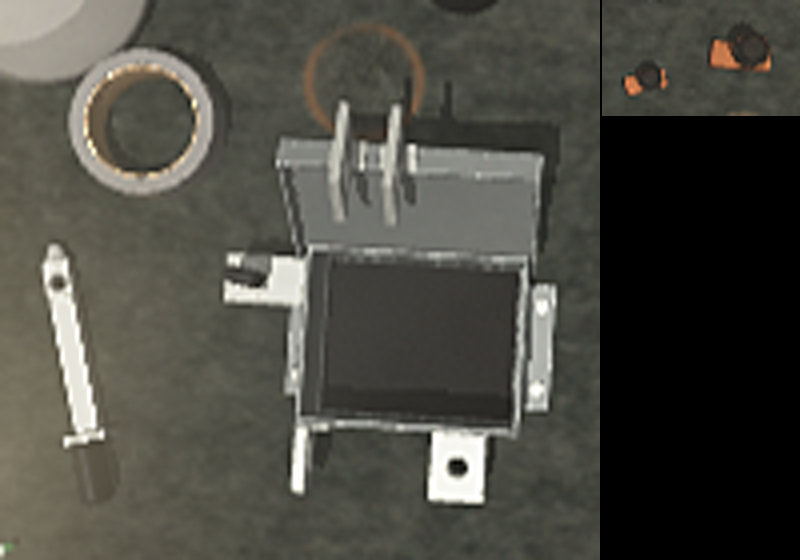

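Crop: the chosen stamp at px (398,174) is clearly larger than its neighbour (368,184). The case front rim runs from (270,235) to (324,238), the bracket hole is at (309,246.5), the pin at (257,197), and the bar's grip is towards the robot at (218,247).

```bash
cat >> h.py <<'E'
def ray(c,u,v,z):
    T=np.array(c["cam_to_world"]); d=T[:3,:3]@np.array([(u-c["cx"])/c["fx"],(v-c["cy"])/c["fy"],1]); o=T[:3,3]
    return (o+d*(z-o[2])/d[2]).round(4)
E
python3 - <<'E'
from h import *
c=dict(np.load("top1.npz")); P=cloud(c); s=dict(np.load("scene1.npz")); Q=cloud(s)
f=lambda x,y:(x/4+195,y/4+130)
for n,(x,y),z in(("FL",(300,422),.09),("FR",(517,432),.09),("BL",(306,250),.09),("BR",(527,258),.09),("hole",(457,466),.079),("eye out top",(296,490),.075),("pin",(250,268),.105),("barhole",(58,282),.018),("tip",(55,246),.009)):
    print(n,ray(c,*f(x,y),z))
# stamp knob (dark, top)
q=P[165:190,385:410].reshape(-1,3); k=q[(q[:,2]>.05)&(q[:,2]<.09)]; print("knob top",len(k),k.min(0).round(3),k.max(0).round(3),np.median(k,0).round(3))
q=Q[225:270,355:395].reshape(-1,3); k=q[(q[:,2]>.05)&(q[:,2]<.09)]; print("knob sc",len(k),k.min(0).round(3),k.max(0).round(3))
q=q[(q[:,2]>.006)&(q[:,2]<.02)]; print("base",len(q),cv2.minAreaRect(q[:,:2].astype(np.float32)))
for n,(r0,r1,c0,c1) in(("rest",(205,255,355,400)),("thermos",(85,135,292,328)),("lid",(160,195,258,335)),("pack",(75,125,325,370))):
    q=P[r0:r1,c0:c1].reshape(-1,3); q=q[q[:,2]>.05]; print(n,q.min(0).round(3),q.max(0).round(3))
E
```

```text
FL [0.496  0.1435 0.09  ]
FR [ 0.4929 -0.0011  0.09  ]
BL [0.6108 0.1429 0.09  ]
BR [ 0.609 -0.005  0.09 ]
hole [0.4685 0.0387 0.079 ]
eye out top [0.4494 0.147  0.075 ]
pin [0.5972 0.1773 0.105 ]
barhole [0.5877 0.3296 0.018 ]
tip [0.6139 0.3354 0.009 ]
knob top 99 [ 0.657 -0.218  0.058] [ 0.685 -0.189  0.08 ] [ 0.67  -0.202  0.072]
knob sc 136 [ 0.65  -0.219  0.05 ] [ 0.681 -0.188  0.08 ]
base 390 ((0.7019940614700317, -0.18150454759597778), (0.13223369419574738, 0.0685446634888649), 43.147979736328125)
rest [ 0.455 -0.193  0.05 ] [ 5.560e-01 -1.000e-03  1.116e+00]
thermos [ 0.553 -0.001  0.05 ] [0.872 0.08  1.116]
lid [ 0.553 -0.011  0.05 ] [0.68  0.184 1.116]
pack [ 0.553 -0.118  0.05 ] [0.924 0.007 1.116]
```

Measured: case centre ≈ (0.552, 0.071), yaw ≈ −1.2°. The bracket hole measures (0.4685, 0.0387) against a predicted (0.467, 0.038). The stamp knob is at (0.667, −0.2035), top 80 mm high, which agrees with the 78 mm given. Moving to the stamp.

>>> step_arm(rows=[0, 0, -20, 0, 0, -7, 0.2, 0, 0, -20, 0, 0, -7, 0.2, -24, -40, 0, 0, 0, 0, 0.2, -24, -40, 0, 0, 0, 0, 0.2, -24, -40, 0, 0, 0, 0, 0.2, -24, -40, 0, 0, 0, 0, 0.2, -24, -40, 0, 0, 0, 0, 0.2, -24, -40, 0, 0, 0, 0, 0.2, -24, -40, 0, 0, 0, 0, 0.2, -24, -40, 0, 0, 0, 0, 0.2], force=20)

```text
t: 1.1
eef_pos: [0.3573, 0.3001, 0.4446]
ee_rot: [0.012, 1.0, 0.0, -0.0]
contact_force: [0.1, 0.4, -0.5]
gripper_width: 0.055
```

>>> step_arm(rows=[-24, -40, 0, 0, 0, 0, 0.2, -24, -40, 0, 0, 0, 0, 0.2, -24, -40, 0, 0, 0, 0, 0.2, -24, -40, 0, 0, 0, 0, 0.2, -24, -40, 0, 0, 0, 0, 0.2, -24, -40, 0, 0, 0, 0, 0.2, -24, -40, 0, 0, 0, 0, 0.2, -24, -40, 0, 0, 0, 0, 0.2, -24, -40, 0, 0, 0, 0, 0.2, 0, 0, 0, 0, 0, 0, 0.2])

```text
t: 2.1
eef_pos: [0.565, -0.0694, 0.4444]
ee_rot: [0.017, 1.0, -0.002, 0.0]
contact_force: [0.0, -0.5, 0.0]
gripper_width: 0.0551
```

```bash
python3 - <<'E'
from h import *
s=st()
c=ctrl.camera("wrist"); np.savez("w1.npz",**c); cv2.imwrite("pics/w1.png",c["pixels"])
X=cloud(c); T=np.array(c["cam_to_world"]); Rt=R.from_quat(s["ee_rot"]).as_matrix()
print("cam in tool",(Rt.T@(T[:3,3]-s["eef_pos"])).round(3),"view dir",(Rt.T@T[:3,2]).round(3))
for p in [(.667,-.2035,.07),(.552,.071,.09)]:
    q=np.linalg.inv(T)@np.r_[p,1]; print(p,q[:2]/q[2]*c["fx"]+[c["cx"],c["cy"]])
k=X.reshape(-1,3); k=k[(abs(k[:,0]-.667)<.03)&(abs(k[:,1]+.2035)<.03)]; a=k[k[:,2]>.05]; print(len(a),a.min(0),a.max(0))
E
```

```text
t 2.1 p [ 0.565  -0.0694  0.4444] q [ 1.680e-02  9.999e-01 -2.100e-03  4.000e-04] F [ 0.  -0.5  0. ] w 0.0551
R
 [[-0.999  0.034  0.001]
 [ 0.034  0.999 -0.004]
 [-0.001 -0.004 -1.   ]]
cam in tool [0.065 0.001 0.02 ] view dir [-0.235 -0.001  0.972]
(0.667, -0.2035, 0.07) [219.39731919 264.65052883]
(0.552, 0.071, 0.09) [440.81217409 173.1417507 ]
86 [ 0.65432733 -0.21541829  0.05762862] [ 0.67024305 -0.19776155  0.07573484]
```

>>> step_arm(rows=[-26.5, -32.5, 0, 0, 0, 0, 0.2, -26.5, -32.5, 0, 0, 0, 0, 0.2, -26.5, -32.5, 0, 0, 0, 0, 0.2, -26.5, -32.5, 0, 0, 0, 0, 0.2, 0, 0, 25, 0, 0, 0, 0.2, 0, 0, 25, 0, 0, 0, 0.2, 0, 0, 25, 0, 0, 0, 0.2, 0, 0, 25, 0, 0, 0, 0.2, 0, 0, 0, 0, 0, 0, 0.2, 0, 0, 0, 0, 0, 0, 0.2])

```text
t: 3.15
eef_pos: [0.6668, -0.1945, 0.3448]
ee_rot: [0.012, 1.0, 0.0, -0.0]
contact_force: [0.6, -0.2, 0.4]
gripper_width: 0.0551
```

```bash
python3 - <<'E'
from h import *
s=st()
c=ctrl.camera("wrist"); np.savez("w2.npz",**c); cv2.imwrite("pics/w2.png",c["pixels"])
X=cloud(c)
k=X.reshape(-1,3); k=k[(abs(k[:,0]-.667)<.04)&(abs(k[:,1]+.2035)<.04)]; a=k[(k[:,2]>.05)&(k[:,2]<.085)]; print(len(a),a.min(0),a.max(0))
E
```

```text
t 3.15 p [ 0.6668 -0.1945  0.3448] q [ 1.160e-02  9.999e-01  4.000e-04 -4.000e-04] F [ 0.6 -0.2  0.4] w 0.0551
R
 [[-1.     0.023 -0.001]
 [ 0.023  1.     0.001]
 [ 0.001  0.001 -1.   ]]
884 [ 0.65430161 -0.21640034  0.05732024] [ 0.68359593 -0.18692671  0.07899329]
```

View pics/w2.png

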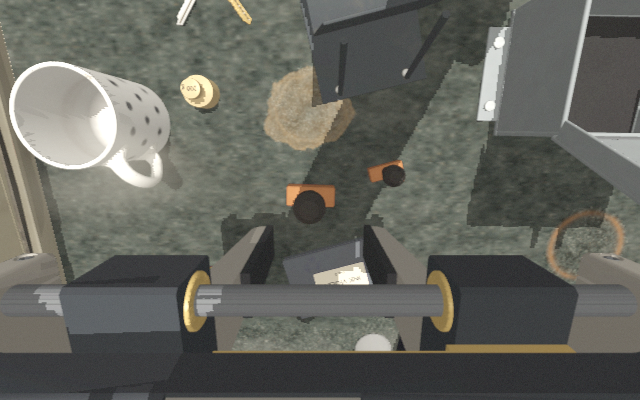

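Wrist view: the stamp is at (310,205) between the fingers' lines, larger than its neighbour at (390,172). Its knob centre is (0.669, −0.2017), 7 mm to the right of the tool. The mug handle (145,170) stays clear of the fingers.

>>> step_arm(rows=[-2, -7, 0, 0, 0, 0, 0.2, 0, 0, 28, 0, 0, 0, 0.2, 0, 0, 28, 0, 0, 0, 0.2, 0, 0, 28, 0, 0, 0, 0.2, 0, 0, 28, 0, 0, 0, 0.2, 0, 0, 0, 0, 0, 0, 0.2, 0, 0, 0, 0, 0, 0, -1, 0, 0, 0, 0, 0, 0, -1, 0, 0, 0, 0, 0, 0, -1, 0, 0, 0, 0, 0, 0, -1], force=25)

```text
t: 4.2
eef_pos: [0.6691, -0.2029, 0.2346]
ee_rot: [0.012, 1.0, -0.0, 0.002]
contact_force: [0.0, -0.2, 4.0]
gripper_width: 0.0287
```

>>> step_arm(rows=[0, 0, -30, 0, 0, 0, -1, 0, 0, -45, 0, 0, 0, -1, 0, 0, -45, 0, 0, 0, -1, 0, 0, -45, 0, 0, 0, -1, 0, 0, -15, 0, 0, 0, -1, 16, 34, 0, 0, 0, 0, -1, 16, 34, 0, 0, 0, 0, -1, 16, 34, 0, 0, 0, 0, -1, 16, 34, 0, 0, 0, 0, -1, 16, 34, 0, 0, 0, 0, -1])

```text
t: 5.2
eef_pos: [0.5915, -0.0294, 0.4121]
ee_rot: [0.012, 1.0, 0.0, -0.0]
contact_force: [0.3, 0.5, -1.6]
gripper_width: 0.0285
```

>>> step_arm(rows=[16, 34, 0, 0, 0, 0, -1, 16, 34, 0, 0, 0, 0, -1, 16, 33, 0, 0, 0, 0, -1, 0, 0, 0, 0, 0, 0, -1, 0, 0, 0, 0, 0, 0, -1, 0, 0, 25, 0, 0, 0, -1, 0, 0, 25, 0, 0, 0, -1, 0, 0, 25, 0, 0, 0, -1, 0, 0, 0, 0, 0, 0, -1, 0, 0, 0, 0, 0, 0, -1])

```text
t: 6.2
eef_pos: [0.5476, 0.07, 0.3378]
ee_rot: [0.013, 1.0, -0.0, -0.0]
contact_force: [0.8, -1.0, -0.5]
gripper_width: 0.0285
```

```bash
python3 - <<'E'
from h import *
s=st()
c=ctrl.camera("wrist"); cv2.imwrite("pics/w3.png",c["pixels"]); np.savez("w3.npz",**c)
E
```

```text
t 6.2 p [0.5476 0.07   0.3378] q [ 1.330e-02  9.999e-01 -5.000e-04 -2.000e-04] F [ 0.8 -1.  -0.5] w 0.0285
R
 [[-1.     0.027 -0.   ]
 [ 0.027  1.    -0.001]
 [ 0.    -0.001 -1.   ]]
```

View pics/w3.png

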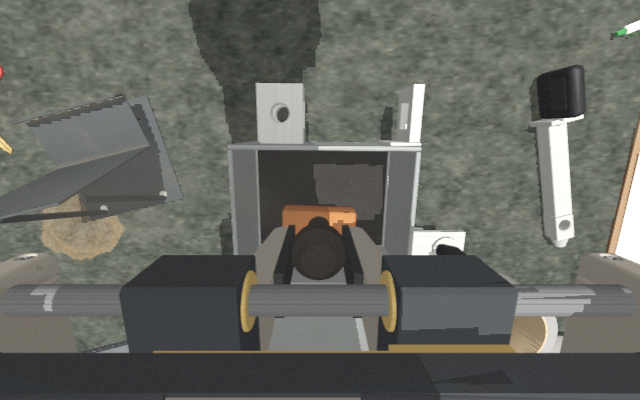

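Wrist view: the stamp (320,230) hangs upright over the case interior. The bracket hole is at (282,114), the eye plate at (412,110), the pin at (448,250) and the bar at (555,150), with its bar hole at (564,225). I'll measure from these while lowering.

```bash
python3 - <<'E'
from h import *
c=dict(np.load("w3.npz")); X=cloud(c); g=cv2.cvtColor(c["pixels"],cv2.COLOR_BGR2GRAY)
# hole: dark blob
def blob(u0,v0,u1,v1,th,inv=True):
    r=g[v0:v1,u0:u1]; m=((r<th) if inv else (r>th)).astype(np.uint8)
    k,l,s,ce=cv2.connectedComponentsWithStats(m); i=1+np.argmax(s[1:,4]); return ce[i]+[u0,v0],s[i]
h,s=blob(265,100,299,130,90); print("hole",h,s,ray(c,*h,.079))
h2,s2=blob(556,215,573,236,110); print("barhole",h2,s2,ray(c,*h2,.018))
print("rim corners",ray(c,229,146,.09),ray(c,422,149,.09), "bracket front",ray(c,256,84,.079),ray(c,303,84,.079))
q=X.reshape(-1,3)
b=q[(q[:,1]>.25)&(q[:,1]<.36)&(q[:,0]>.4)&(q[:,0]<.66)&(q[:,2]>.038)&(q[:,2]<.06)]; print("grip top",cv2.minAreaRect(b[:,:2].astype(np.float32)),b[:,2].max(),len(b))
b=q[(q[:,1]>.25)&(q[:,1]<.36)&(q[:,0]>.49)&(q[:,0]<.63)&(q[:,2]>.015)&(q[:,2]<.022)]; 
print("shank",len(b),cv2.minAreaRect(b[:,:2].astype(np.float32)),np.polyfit(b[:,0],b[:,1],1))
for lo,hi in((.09,.115),(.065,.09),(.05,.064)):
    b=q[(abs(q[:,1]-.18)<.035)&(abs(q[:,0]-.59)<.04)&(q[:,2]>lo)&(q[:,2]<hi)]
    if len(b)>3: print("pin",lo,len(b),b.min(0).round(3),b.max(0).round(3),cv2.minAreaRect(b[:,:2].astype(np.float32)))
E
```

```text
hole [282.45614035 114.14912281] [ 13   8  10  14 114] [0.4692 0.0448 0.079 ]Traceback (most recent call last):
  File "<stdin>", line 8, in <module>
  File "<stdin>", line 6, in blob
    return _wrapfunc(a, 'argmax', axis=axis, out=out, **kwds)
    return bound(*args, **kwds)
ValueError: attempt to get argmax of an empty sequence
```

>>> step_arm(rows=[0, 0, 25, 0, 0, 0, -1, 0, 0, 25, 0, 0, 0, -1, 0, 0, 25, 0, 0, 0, -1, 0, 0, 13, 0, 0, 0, -1, 0, 0, 8, 0, 0, 0, -1, 0, 0, 0, 0, 0, 0, -1, 0, 0, 0, 0, 0, 0, -1, 0, 0, 0, 0, 0, 0, -1, 0, 0, 0, 0, 0, 0, -1, 0, 0, 0, 0, 0, 0, -1])

```text
t: 7.25
eef_pos: [0.5473, 0.0714, 0.2423]
ee_rot: [0.012, 1.0, 0.0, 0.001]
contact_force: [-0.4, -1.2, -1.5]
gripper_width: 0.0286
```

>>> step_arm(rows=[0, 0, 3, 0, 0, 0, -1, 0, 0, 1, 0, 0, 0, -1, 0, 0, 0, 0, 0, 0, -1, 0, 0, 0, 0, 0, 0, 0.2, 0, 0, 0, 0, 0, 0, 0.2, 0, 0, 0, 0, 0, 0, 0.2, 0, 0, 0, 0, 0, 0, 0.2, 0, 0, -20, 0, 0, 0, 0.2, 0, 0, -40, 0, 0, 0, 0.2, 0, 0, -40, 0, 0, 0, 0.2])

```text
t: 8.25
eef_pos: [0.5468, 0.0712, 0.3381]
ee_rot: [0.012, 1.0, -0.0, -0.001]
contact_force: [0.8, 0.3, 0.5]
gripper_width: 0.0553
```

```bash
python3 - <<'E'
from h import *
st()
t=ctrl.camera("top"); Y=cloud(t)
q=Y.reshape(-1,3); k=q[(abs(q[:,0]-.545)<.045)&(abs(q[:,1]-.071)<.055)&(q[:,2]>.055)&(q[:,2]<.095)]; print("knob",len(k),np.round([k.min(0),k.max(0)],3) if len(k) else 0)
c=dict(np.load("w3.npz")); X=cloud(c); g=cv2.cvtColor(c["pixels"],cv2.COLOR_BGR2GRAY)
print("barhole",ray(c,564,225,.018),ray(c,564,225,.0),g[218:232,564])
print("rim corners",ray(c,229,146,.09),ray(c,422,149,.09),"bracket front",ray(c,256,84,.079),ray(c,303,84,.079))
q=X.reshape(-1,3)
b=q[(q[:,1]>.25)&(q[:,1]<.36)&(q[:,0]>.4)&(q[:,0]<.66)&(q[:,2]>.042)&(q[:,2]<.06)]; print("grip top",len(b),cv2.minAreaRect(b[:,:2].astype(np.float32)),b[:,2].max())
b=q[(q[:,1]>.25)&(q[:,1]<.36)&(q[:,0]>.49)&(q[:,0]<.63)&(q[:,2]>.015)&(q[:,2]<.022)]; 
print("shank",len(b),cv2.minAreaRect(b[:,:2].astype(np.float32)),np.polyfit(b[:,0],b[:,1],1))
for lo,hi in((.09,.12),(.065,.09),(.05,.064)):
    b=q[(abs(q[:,1]-.18)<.035)&(abs(q[:,0]-.59)<.04)&(q[:,2]>lo)&(q[:,2]<hi)]
    if len(b)>3: print("pin",lo,len(b),b.min(0).round(3),b.max(0).round(3),cv2.minAreaRect(b[:,:2].astype(np.float32)))
E
```

```text
t 8.25 p [0.5468 0.0712 0.3381] q [ 1.240e-02  9.999e-01 -5.000e-04 -1.100e-03] F [0.8 0.3 0.5] w 0.0553
R
 [[-1.     0.025 -0.002]
 [ 0.025  1.    -0.001]
 [ 0.002 -0.001 -1.   ]]
knob 0 0
barhole [0.5875 0.3331 0.018 ] [0.5938 0.3488 0.    ] [254 237 155 133 130 132 131 136 136 150 143 162 213 246]
rim corners [0.4921 0.0039 0.09  ] [0.4982 0.1515 0.09  ] bracket front [0.4465 0.0258 0.079 ] [0.4475 0.0617 0.079 ]
grip top 656 ((0.45374050736427307, 0.30245620012283325), (0.04246164858341217, 0.012756395153701305), 12.1859769821167) 0.04614644644470439
shank 1952 ((0.5496227145195007, 0.3253854513168335), (0.1250479519367218, 0.020060904324054718), 13.32657241821289) [0.23359842 0.19614961]
pin 0.09 28 [0.551 0.145 0.09 ] [0.585 0.185 0.092] ((0.5760365128517151, 0.15754210948944092), (0.05234069004654884, 0.023743055760860443), 46.53519058227539)
pin 0.065 601 [0.55  0.145 0.065] [0.594 0.198 0.09 ] ((0.5802526473999023, 0.16322457790374756), (0.06516296416521072, 0.028663042932748795), 51.54658889770508)
pin 0.05 1099 [0.55  0.145 0.05 ] [0.599 0.207 0.064] ((0.5828152298927307, 0.1717989295721054), (0.07401135563850403, 0.03875423222780228), 65.95658111572266)
```

```bash
python3 - <<'E'
from h import *
c=dict(np.load("w3.npz")); X=cloud(c); q=X.reshape(-1,3)
k=q[(abs(q[:,0]-.5476)<.03)&(abs(q[:,1]-.07)<.03)&(q[:,2]>.09+.068)&(q[:,2]<.19)]; print("held knob (grasp .5476,.070)",len(k),k.min(0).round(4),k.max(0).round(4))
w=ctrl.camera("wrist"); np.savez("w4.npz",**w); X=cloud(w); q=X.reshape(-1,3)
k=q[(abs(q[:,0]-.5476)<.03)&(abs(q[:,1]-.07)<.03)&(q[:,2]>.06)&(q[:,2]<.09)]; print("placed knob (grasp .5468,.0712)",len(k),k.min(0).round(4),k.max(0).round(4))
print("base",[(lambda b:(len(b),b.min(0).round(3),b.max(0).round(3)))(q[(abs(q[:,0]-.54)<.045)&(abs(q[:,1]-.07)<.05)&(q[:,2]>.015)&(q[:,2]<.03)])])
# edges of case left/right walls' top at z~.09
b=q[(q[:,2]>.087)&(q[:,2]<.0935)&(q[:,0]>.51)&(q[:,0]<.53)]; print("rim y",np.percentile(b[:,1],[1,99]).round(4))
b=q[(q[:,2]>.087)&(q[:,2]<.0935)&(q[:,1]>.03)&(q[:,1]<.11)]; print("rim x",np.percentile(b[:,0],[1,50]).round(4))
cv2.imwrite("pics/w4.png",w["pixels"])
E
```

```text
held knob (grasp .5476,.070) 3957 [0.5321 0.0412 0.158 ] [0.5616 0.0998 0.19  ]
placed knob (grasp .5468,.0712) 911 [0.5322 0.0581 0.0619] [0.5622 0.0876 0.0827]
base [(606, array([0.535, 0.047, 0.015]), array([0.559, 0.099, 0.026]))]
rim y [-0.1839  0.1504]
rim x [0.4923 0.6096]
```

View pics/w4.png

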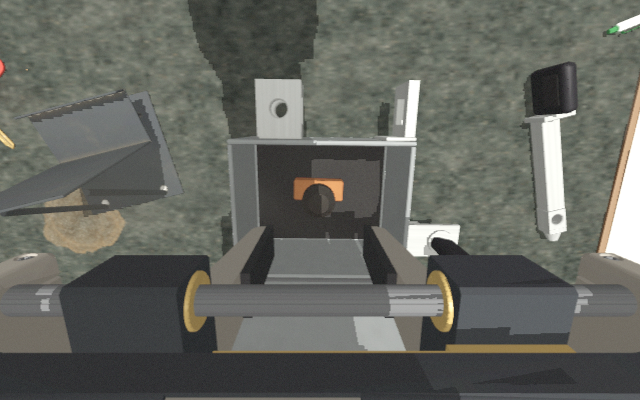

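Wrist view: the stamp stands upright on the case floor, knob at (319,200). The hole is at (281,110) and the lid lies under the gripper. Next I rise, close the fingers and go behind the lid.

>>> step_arm(rows=[0, 0, -44, 0, 0, 0, -1, 0, 0, -44, 0, 0, 0, -1, 0, 0, -44, 0, 0, 0, -1, -26, -6, -5, 0, 0, 0, -1, -26, -6, 0, 0, 0, 0, -1, -26, -6, 0, 0, 0, 0, -1, -26, -6, 0, 0, 0, 0, -1, -26, -6, 0, 0, 0, 0, -1, -26, 0, 0, 0, 0, 0, -1, 0, 0, 0, 0, 0, 0, -1])

```text
t: 9.35
eef_pos: [0.7043, 0.0373, 0.4723]
ee_rot: [0.012, 1.0, -0.001, -0.001]
contact_force: [0.7, 0.1, 0.1]
gripper_width: 0.0002
```

```bash
python3 - <<'E'
from h import *
st()
c=dict(np.load("top1.npz")); P=cloud(c); q=P.reshape(-1,3); q=q[c["z_map"].reshape(-1)>0]
for z0,z1 in((.06,.15),(.15,.2),(.2,.23),(.23,.3)):
    k=q[(q[:,0]>.68)&(q[:,0]<.95)&(abs(q[:,1]-.035)<.1)&(q[:,2]>z0)&(q[:,2]<z1)]; print("behind",z0,len(k),np.round([k.min(0),k.max(0)],3) if len(k) else 0)
k=q[(q[:,0]>.6)&(q[:,0]<.75)&(abs(q[:,1]-.02)<.025)&(q[:,2]>.1)&(q[:,2]<.3)]; print("lid right",np.round([k.min(0),k.max(0)],3)); 
k=q[(q[:,0]>.6)&(q[:,0]<.75)&(abs(q[:,1]-.09)<.04)&(q[:,2]>.1)&(q[:,2]<.3)]; print("lid eyes",np.round([k.min(0),k.max(0)],3))
s=dict(np.load("scene1.npz"));Q=cloud(s).reshape(-1,3); k=Q[(Q[:,0]>.7)&(Q[:,0]<.85)&(abs(Q[:,1]-.04)<.05)&(Q[:,2]>.05)&(Q[:,2]<.3)];print("thermos sc",np.round([k.min(0),k.max(0)],3))
E
```

```text
t 9.35 p [0.7043 0.0373 0.4723] q [ 1.250e-02  9.999e-01 -7.000e-04 -7.000e-04] F [0.7 0.1 0.1] w 0.0002
R
 [[-1.     0.025 -0.001]
 [ 0.025  1.    -0.001]
 [ 0.001 -0.001 -1.   ]]
behind 0.06 1350 [[ 0.792 -0.065  0.06 ]
 [ 0.924  0.134  0.15 ]]
behind 0.15 1256 [[ 0.792 -0.065  0.15 ]
 [ 0.923  0.135  0.2  ]]
behind 0.2 728 [[ 0.681 -0.065  0.2  ]
 [ 0.923  0.135  0.23 ]]
behind 0.23 889 [[ 0.68  -0.064  0.23 ]
 [ 0.923  0.135  0.265]]
lid right [[ 0.617 -0.005  0.1  ]
 [ 0.668  0.045  0.211]]
lid eyes [[0.618 0.05  0.1  ]
 [0.689 0.13  0.261]]
thermos sc [[ 0.785 -0.01   0.05 ]
 [ 0.849  0.073  0.241]]
```

>>> step_arm(rows=[0, 0, 42, 0, 0, 0, -1, 0, 0, 42, 0, 0, 0, -1, 19, 0, 0, 0, 0, 0, -1, 19, 0, 0, 0, 0, 0, -1, 19, 0, 0, 0, 0, 0, -1, 19, 0, 0, 0, 0, 0, -1, 14.5, 0, 0.5, 0, 0, 0, -1, 14.5, 0, 0.5, 0, 0, 0, -1, 13.5, 0, 4.5, 0, 0, 0, -1, 13.5, 0, 4.5, 0, 0, 0, -1])

```text
t: 10.35
eef_pos: [0.5696, 0.0411, 0.3808]
ee_rot: [0.012, 1.0, 0.0, 0.001]
contact_force: [1.7, 0.2, -1.3]
gripper_width: 0.0004
```

>>> step_arm(rows=[11.5, 0, 8.5, 0, 0, 0, -1, 11.5, 0, 8.5, 0, 0, 0, -1, 9.5, 0, 11, 0, 0, 0, -1, 9.5, 0, 11, 0, 0, 0, -1, 6, 0, 13, 0, 0, 0, -1, 6, 0, 13, 0, 0, 0, -1, 2.5, 0, 14, 0, 0, 0, -1, 2.5, 0, 14, 0, 0, 0, -1, 0, 0, 3, 0, 0, 0, -1, 0, 0, 0, 0, 0, 0, -1])

```text
t: 11.35
eef_pos: [0.5102, 0.0423, 0.285]
ee_rot: [0.012, 1.0, 0.0, -0.002]
contact_force: [-4.0, 0.6, 7.7]
gripper_width: 0.0001
```

```bash
python3 - <<'E'
from h import *
st()
s=ctrl.camera("scene"); Q=cloud(s).reshape(-1,3)
k=Q[(Q[:,0]>.5)&(Q[:,0]<.64)&(Q[:,1]>.07)&(Q[:,1]<.14)&(Q[:,2]>.08)&(Q[:,2]<.2)]; A=np.c_[k[:,:2],np.ones(len(k))]
print(len(k),np.linalg.lstsq(A,k[:,2],rcond=None)[0].round(3),np.percentile(k[:,2],[5,50,95]).round(3))
E
```

```text
t 11.35 p [0.5102 0.0423 0.285 ] q [ 1.210e-02  9.999e-01  4.000e-04 -1.600e-03] F [-4.   0.6  7.7] w 0.0001
R
 [[-1.     0.024 -0.003]
 [ 0.024  1.     0.001]
 [ 0.003  0.001 -1.   ]]
127 [-0.044  0.095  0.11 ] [0.093 0.095 0.098]
```

>>> step_arm(rows=[0, 0, 3, 0, 0, 0, -1, 0, 0, 0, 0, 0, 0, -1, 0, 0, -45, 0, 0, 0, -1, 0, 0, -45, 0, 0, 0, -1, 0, 0, -20, 0, 0, 0, 0, 9, 36, 0, 0, 0, 0, 0, 9, 36, 0, 0, 0, 0, 0, 9, 36, 0, 0, 0, 0, 0, 9, 36, 0, 0, 0, 0, 0, 9, 36, 0, 0, 0, 0, 0])

```text
t: 12.4
eef_pos: [0.4695, 0.2244, 0.3916]
ee_rot: [0.012, 1.0, 0.0, -0.0]
contact_force: [-0.2, 0.8, -0.3]
gripper_width: 0.0451
```

>>> step_arm(rows=[9, 36, 0, 0, 0, 0, 0, 9, 38, 0, 0, 0, 0, 0, 0, 0, 0, 0, 0, -7.2, 0, 0, 0, 0, 0, 0, -7.2, 0, 0, 0, 30, 0, 0, 0, 0, 0, 0, 30, 0, 0, 0, 0, 0, 0, 30, 0, 0, 0, 0, 0, 0, 0, 0, 0, 0, 0, 0, 0, 0, 0, 0, 0, 0, 0, 0, 0, 0, 0, 0, 0])

```text
t: 13.4
eef_pos: [0.4551, 0.2979, 0.3032]
ee_rot: [-0.113, 0.994, 0.001, 0.001]
contact_force: [-0.2, 0.5, -0.0]
gripper_width: 0.046
```

```bash
python3 - <<'E'
from h import *
s=st(); print(np.round(s["joint_pos"],3))
c=ctrl.camera("wrist"); np.savez("w5.npz",**c); X=cloud(c); q=X.reshape(-1,3); cv2.imwrite("pics/w5.png",c["pixels"])
b=q[(q[:,1]>.25)&(q[:,1]<.36)&(q[:,0]>.4)&(q[:,0]<.52)&(q[:,2]>.046)&(q[:,2]<.06)]; print("grip top",len(b),cv2.minAreaRect(b[:,:2].astype(np.float32)),b[:,2].max())
b=q[(q[:,1]>.25)&(q[:,1]<.37)&(q[:,0]>.49)&(q[:,0]<.63)&(q[:,2]>.015)&(q[:,2]<.022)]; print("shank",len(b),cv2.minAreaRect(b[:,:2].astype(np.float32)),np.polyfit(b[:,0],b[:,1],1))
b=q[(q[:,1]>.05)&(q[:,1]<.15)&(q[:,0]>.53)&(q[:,0]<.6)&(q[:,2]>.08)&(q[:,2]<.12)]; print("lid z",len(b),b[:,2].min() if len(b) else 0)
t=ctrl.camera("top"); Y=cloud(t); k=Y.reshape(-1,3); k=k[(k[:,0]>.5)&(k[:,0]<.6)&(k[:,1]>.01)&(k[:,1]<.13)]; print("lid top cam z",np.percentile(k[:,2],[5,50,95]),np.polyfit(k[:,0],k[:,2],1)); np.savez("top2.npz",**t)
E
```

```text
t 13.4 p [0.4551 0.2979 0.3032] q [-1.132e-01  9.936e-01  6.000e-04  1.000e-03] F [-0.2  0.5 -0. ] w 0.046
R
 [[-0.974 -0.225  0.002]
 [-0.225  0.974  0.001]
 [-0.002  0.001 -1.   ]]
[-0.841  0.423  0.248  1.961 -0.145  0.771  1.288]
grip top 2 ((0.4610680937767029, 0.3045083284378052), (0.019375327974557877, 0.0), -166.75222778320312) 0.046094857921419596
shank 1218 ((0.5499755144119263, 0.32572951912879944), (0.12641070783138275, 0.017801010981202126), 12.979113578796387) [0.2366106  0.19555358]
lid z 616 0.0926121230884916
lid top cam z [0.09176889 0.09497079 0.09801284] [0.00458153 0.09243605]
```

View pics/w5.png

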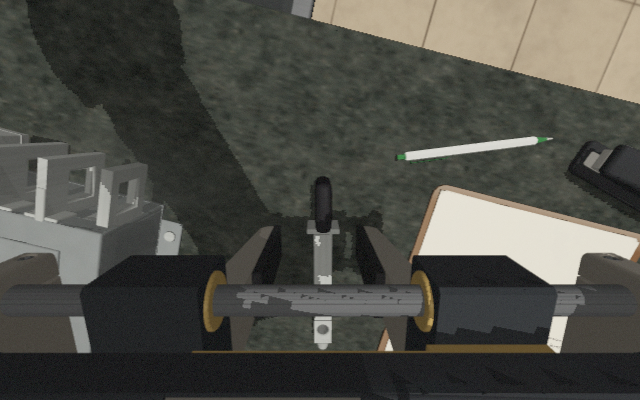

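```bash
python3 - <<'E'
from h import *
c=dict(np.load("w5.npz")); T=np.array(c["cam_to_world"])
print("grip top ends",ray(c,323,178,.054),ray(c,323,224,.054),"collar",ray(c,307,226,.024),ray(c,338,226,.024))
X=cloud(c)
for v in range(176,236,6): print(v,X[v,323].round(4))
print("hole",ray(c,323,328,.018))
for z in(.045,.054):
  q=np.linalg.inv(T)@np.r_[.4551,.2979,z,1]; print(q[:2]/q[2]*c["fx"]+[c["cx"],c["cy"]])
E
```

```text
grip top ends [0.4266 0.2963 0.054 ] [0.4637 0.305  0.054 ] collar [0.4783 0.2937 0.024 ] [0.4718 0.3217 0.024 ]
176 [0.4318 0.2983 0.0076]
182 [0.432  0.2978 0.0402]
188 [0.4364 0.2987 0.0435]
194 [0.441  0.2998 0.045 ]
200 [0.4461 0.301  0.0448]
206 [0.392  0.2842 0.2826]
212 [0.4565 0.3035 0.0436]
218 [0.4615 0.3047 0.0442]
224 [0.4668 0.3059 0.044 ]
230 [0.472  0.3071 0.0443]
hole [0.5854 0.3343 0.018 ]
[316.96045683 209.40954807]
[316.92138523 212.31891316]
```

Wrist view: the lid is closed. Its eyes stand in line at the left (60–130,190), and the bar's grip (323,205) lies between the fingers, aligned. Descending by 104 mm with a +3/+2 mm correction.

>>> step_arm(rows=[3, 2, 25, 0, 0, 0, 0, 0, 0, 25, 0, 0, 0, 0, 0, 0, 25, 0, 0, 0, 0, 0, 0, 20, 0, 0, 0, 0, 0, 0, 9, 0, 0, 0, 0, 0, 0, 0, 0, 0, 0, 0, 0, 0, 0, 0, 0, 0, -1, 0, 0, 0, 0, 0, 0, -1, 0, 0, 0, 0, 0, 0, -1, 0, 0, 0, 0, 0, 0, -1], force=50)

```text
t: 14.5
eef_pos: [0.4515, 0.2992, 0.1984]
ee_rot: [-0.113, 0.994, 0.0, 0.001]
contact_force: [-0.6, 1.3, 1.2]
gripper_width: 0.0159
```

>>> step_arm(rows=[0, 0, -20, 0, 0, 0, -1, 0, 0, -40, 0, 0, 0, -1, 0, 0, -45, 0, 0, 0, -1, 0, 0, -45, 0, 0, 0, -1, -15, 28, 0, 0, 0, 0, -1, -15, 28, 0, 0, 0, 0, -1, 0, 0, 0, 0, 0, 8, -1, 0, 0, 0, 0, 0, 8, -1, 0, 0, 0, 0, 0, 8, -1, 0, 0, 0, 0, 0, 8, -1])

```text
t: 15.5
eef_pos: [0.4676, 0.3601, 0.3475]
ee_rot: [0.168, 0.986, -0.0, -0.0]
contact_force: [0.7, -1.1, -1.0]
gripper_width: 0.0138
```

>>> step_arm(rows=[0, 0, 0, 0, 0, 8, -1, 0, 0, 0, 0, 0, 8, -1, 0, 0, 0, 0, 0, 8, -1, 0, 0, 0, 0, 0, 8, -1, 0, 0, 0, 0, 0, 8, -1, 0, 0, 0, 0, 0, 8, -1, 0, 0, 0, 0, 0, 8, -1, 0, 0, 0, 0, 0, 8, -1, 0, 0, 0, 0, 0, 8, -1, 0, 0, 0, 0, 0, 0, -1])

```text
t: 16.5
eef_pos: [0.4676, 0.3603, 0.3475]
ee_rot: [0.713, 0.701, -0.0, 0.0]
contact_force: [0.7, -0.4, -1.6]
gripper_width: 0.0142
```

```bash
python3 - <<'E'
from h import *
s=st(); print(np.round(s["joint_pos"],3))
c=ctrl.camera("wrist"); np.savez("w6.npz",**c); cv2.imwrite("pics/w6.png",c["pixels"])
t=ctrl.camera("top"); np.savez("top3.npz",**t); Y=cloud(t); q=Y.reshape(-1,3)
b=q[(q[:,2]>.14)&(q[:,2]<.19)&(q[:,1]>.12)&(q[:,1]<.345)&(q[:,0]>.43)&(q[:,0]<.51)]; print("bar",len(b),cv2.minAreaRect(b[:,:2].astype(np.float32)),b.min(0),b.max(0)); 
b=b[(b[:,1]<.3)];print(np.polyfit(b[:,1],b[:,0],1),np.polyfit(b[:,1],b[:,2],1),np.median(b[:,2]))
cv2.imwrite("pics/t3.png",cv2.resize(t["pixels"][190:270,190:350],None,fx=5,fy=5,interpolation=cv2.INTER_CUBIC))
E
```

```text
t 16.5 p [0.4676 0.3603 0.3475] q [ 7.133e-01  7.009e-01 -3.000e-04  1.000e-04] F [ 0.7 -0.4 -1.6] w 0.0142
R
 [[ 0.018  1.    -0.   ]
 [ 1.    -0.018 -0.001]
 [-0.001 -0.    -1.   ]]
[-1.226  0.494  0.678  1.839 -0.377  0.941 -0.398]
bar 505 ((0.47208014130592346, 0.2670416831970215), (0.02959800884127617, 0.15234357118606567), 2.204206705093384) [0.45489269 0.19081744 0.14590935] [0.48449534 0.34341513 0.18974719]
[0.01339211 0.46582746] [0.0197836  0.15906688] 0.1645643168904823
```

View pics/w6.png

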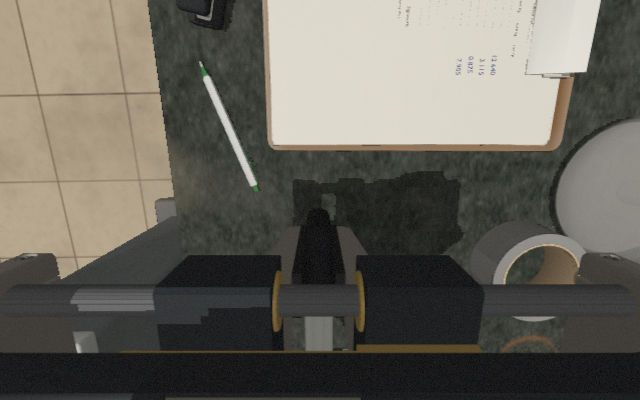

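Wrist view: the camera now faces away from the case, with the grip held at (318,240). So I'll line up by the top camera. (8 pictures viewed so far.)

View pics/t3.png

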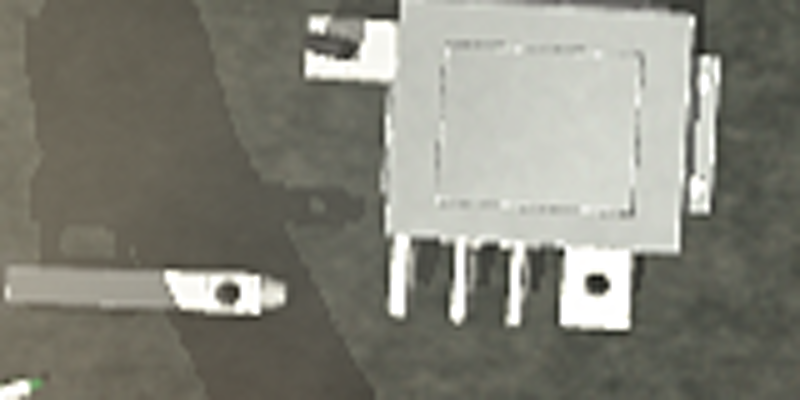

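```bash
python3 - <<'E'
from h import *
t=dict(np.load("top3.npz")); Y=cloud(t); 
r=Y[195:240,255:340]
m=(r[...,2]>.089)&(r[...,2]<.102); m=cv2.morphologyEx(m.astype(np.uint8),cv2.MORPH_OPEN,np.ones((5,5)))>0
p=r[m]; print("lid",len(p),cv2.minAreaRect(p[:,:2].astype(np.float32)),p.min(0).round(3),p.max(0).round(3))
# per-column front edge
pts=[]
for j in range(5,80):
    cc=r[:,j][m[:,j]]
    if len(cc)>10: pts.append((cc[:,1].mean(),cc[:,0].min(),cc[:,0].max()))
pts=np.array(pts); pts=pts[(pts[:,0]>.01)&(pts[:,0]<.135)]; print("front slope",np.polyfit(pts[:,0],pts[:,1],1),"back",np.polyfit(pts[:,0],pts[:,2],1))
pts=[]
for i in range(m.shape[0]):
    cc=r[i][m[i]]
    if len(cc)>40: pts.append((cc[:,0].mean(),cc[:,1].min(),cc[:,1].max()))
pts=np.array(pts); print("sides",np.median(pts,0),np.polyfit(pts[:,0],pts[:,1],1),np.polyfit(pts[:,0],pts[:,2],1))
E
```

```text
lid 2529 ((0.5491539835929871, 0.07178381085395813), (0.15978842973709106, 0.11896836012601852), 89.30076599121094) [ 0.489 -0.009  0.089] [0.608 0.152 0.102]
front slope [0.02777677 0.48971952] back [-0.01052735  0.60570435]
sides [ 0.54970521 -0.00539898  0.149511  ] [-0.06278369  0.02995917] [-0.00485752  0.1500449 ]
```

Top crop: the lid is closed flat. The first eye, two lid eyes and bracket are at (398,280), (458,280), (515,285) and (597,285), and the bar shank (6..285,290) points right at them.

```bash
python3 - <<'E'
from h import *
t=dict(np.load("top3.npz"))
f=lambda x,y,z:ray(t,x/5+190-.4,y/5+190-.4,z)
E=np.array([f(398,318,.079),f(458,322,.079),f(515,325,.079),f(597,328.5,.079)]); print(E); print("front-edge line",np.polyfit(E[:,1],E[:,0],1))
print("hole",f(597,284,.079),"old",f(597,284,.079))
print("bracket sides",f(561,290,.079),f(631,290,.079),"eye1 left face",f(390,280,.079),f(405,280,.079))
print("bar: hole",f(229,292,.167),"tip",f(286,294,.158),"shank edges @30",f(30,266,.167),f(30,304,.167),"@250",f(250,273,.167),f(250,313,.167))
E
```

```text
[[0.4479 0.1458 0.079 ]
 [0.4466 0.1135 0.079 ]
 [0.4457 0.0828 0.079 ]
 [0.4449 0.0387 0.079 ]]
front-edge line [0.02771716 0.44363633]
hole [0.4687 0.0393 0.079 ] old [0.4687 0.0393 0.079 ]
bracket sides [0.465  0.0586 0.079 ] [0.4659 0.021  0.079 ] eye1 left face [0.4682 0.1507 0.079 ] [0.4684 0.1427 0.079 ]
bar: hole [0.4676 0.2168 0.167 ] tip [0.4665 0.1906 0.158 ] shank edges @30 [0.478  0.3152 0.167 ] [0.4594 0.3145 0.167 ] @250 [0.4771 0.2068 0.167 ] [0.4575 0.2062 0.167 ]
```

>>> step_arm(rows=[0, 8, 0, 0, 0, 0, -1, 0, 0, 30, 0, 0, 0, -1, 0, 0, 30, 0, 0, 0, -1, 0, 0, 26, 0, 0, 0, -1, 0, 0, 10, 0, 0, 0, -1, 0, 0, 0, 0, -1.1, 0, -1, 0, 0, 0, 0, 0, 0.85, -1, 0, 0, 0, 0, 0, 0, -1, 0, 0, 0, 0, 0, 0, -1, 0, 0, 0, 0, 0, 0, -1])

```text
t: 17.6
eef_pos: [0.4761, 0.3603, 0.2526]
ee_rot: [0.718, 0.696, -0.006, 0.007]
contact_force: [-0.5, 0.3, -1.9]
gripper_width: 0.0139
```

```bash
cat > bar.py <<'E'
from h import *
s=st()
for n in range(2):
    t=ctrl.camera("top"); Y=cloud(t); q=Y.reshape(-1,3)
    y1=float(__import__("sys").argv[1])
    b=q[(q[:,2]>.05)&(q[:,2]<.085)&(q[:,1]>y1)&(q[:,1]<.315)&(q[:,0]>.44)&(q[:,0]<.51)]
    top=b[b[:,2]>.06]; pz=np.polyfit(top[:,1],top[:,2],1)
    cx=[]
    for a in np.arange(y1,.31,.008):
        k=b[(b[:,1]>=a)&(b[:,1]<a+.008)]
        if len(k)>5: cx.append((a+.004,(k[:,0].min()+k[:,0].max())/2,np.median(k[:,2])))
    cx=np.array(cx); print("axis x fit",np.polyfit(cx[1:,0],cx[1:,1],1),"tip y",b[:,1].min(),"z fit",pz,"z@.2",np.polyval(pz,.2),"x@.2",np.polyval(np.polyfit(cx[1:,0],cx[1:,1],1),.2))
c=ctrl.camera("scene"); np.savez("sc.npz",**c); cv2.imwrite("pics/sc_%d.png"%(s["t"]*10),c["pixels"])
q=cloud(c).reshape(-1,3); b=q[(q[:,2]>.066)&(q[:,2]<.08)&(q[:,1]>y1)&(q[:,1]<.3)&(q[:,0]>.455)&(q[:,0]<.495)]
if len(b)>10: print("scene z",len(b),np.polyfit(b[:,1],b[:,2],1),np.median(b,0))
E
python3 bar.py .19
```

```text
t 17.6 p [0.4761 0.3603 0.2526] q [ 0.7183  0.6957 -0.006   0.0067] F [-0.5  0.3 -1.9] w 0.0139
R
 [[ 0.032  0.999  0.001]
 [ 0.999 -0.032 -0.018]
 [-0.018  0.001 -1.   ]]
axis x fit [0.02544909 0.4694053 ] tip y 0.19001161441533782 z fit [-0.00755925  0.07330925] z@.2 0.0717973966114367 x@.2 0.4744951169252622
axis x fit [0.02662122 0.46907952] tip y 0.19027833689820567 z fit [-0.00573166  0.07250716] z@.2 0.07136083094666144 x@.2 0.4744037669006771
scene z 173 [-0.00262008  0.07233039] [0.4677029  0.24012073 0.07204221]
```

>>> step_arm(rows=[0, -1.5, 0, 0, 0, 0, -1, -12, 0, 0.2, 0, 0, 0, -1, -12, 0, 0.2, 0, 0, 0, -1, -10, 0, 0.2, 0, 0, 0, -1, -6, 0, 0.1, 0, 0, 0, -1, -6, 0, 0.1, 0, 0, 0, -1, -6, 0, 0.1, 0, 0, 0, -1, 0, 0, 0, 0, 0, 0, -1, 0, 0, 0, 0, 0, 0, -1, 0, 0, 0, 0, 0, 0, -1])

```text
t: 18.75
eef_pos: [0.473, 0.3085, 0.2519]
ee_rot: [0.718, 0.696, -0.006, 0.007]
contact_force: [1.7, 1.8, -2.1]
gripper_width: 0.0137
```

```bash
python3 bar.py .158 ; python3 - <<'E'
import cv2
i=cv2.imread(sorted(__import__("glob").glob("pics/sc_*.png"))[-1]); print(i.shape)
cv2.imwrite("pics/scrop.png",cv2.resize(i[140:240,180:320],None,fx=5,fy=5,interpolation=cv2.INTER_CUBIC))
E
```

```text
t 18.75 p [0.473  0.3085 0.2519] q [ 0.7181  0.6958 -0.0064  0.007 ] F [ 1.7  1.8 -2.1] w 0.0137
R
 [[ 0.032  1.     0.001]
 [ 0.999 -0.032 -0.019]
 [-0.019  0.001 -1.   ]]
axis x fit [0.01647615 0.47022664] tip y 0.1583827139466412 z fit [0.02983876 0.06481684] z@.2 0.0707845966786903 x@.2 0.47352186635697774
axis x fit [0.01792646 0.46987012] tip y 0.15861390416473542 z fit [0.02916015 0.06499344] z@.2 0.07082547130881464 x@.2 0.47345541062732704
scene z 227 [0.01413589 0.06880555] [0.46667183 0.23229405 0.07182885]
(400, 640, 3)
```

>>> step_arm(rows=[-6, 0, 0.1, 0, 0, 0, -1, -6, 0, 0.1, 0, 0, 0, -1, -6, 0, 0.1, 0, 0, 0, -1, -6, 0, 0.1, 0, 0, 0, -1, -6, 0, 0.1, 0, 0, 0, -1, -6, 0, 0.1, 0, 0, 0, -1, 0, 0, 0, 0, 0, 0, -1, 0, 0, 0, 0, 0, 0, -1, 0, 0, 0, 0, 0, 0, -1, 0, 0, 0, 0, 0, 0, -1])

```text
t: 19.9
eef_pos: [0.4717, 0.2717, 0.2517]
ee_rot: [0.718, 0.695, -0.007, 0.007]
contact_force: [5.1, -1.3, -0.8]
gripper_width: 0.0139
```

```bash
python3 bar.py .158; python3 - <<'E'
from h import *
# gap between collar and TCP: check bar slip via top view crop
t=ctrl.camera("top"); cv2.imwrite("pics/t4.png",cv2.resize(t["pixels"][190:270,215:345],None,fx=6,fy=6,interpolation=cv2.INTER_CUBIC))
E
```

```text
t 19.9 p [0.4717 0.2717 0.2517] q [ 0.7185  0.6955 -0.0072  0.0071] F [ 5.1 -1.3 -0.8] w 0.0139
R
 [[ 0.033  0.999 -0.   ]
 [ 0.999 -0.033 -0.02 ]
 [-0.02   0.    -1.   ]]
axis x fit [-0.00411248  0.4739109 ] tip y 0.1587083472912673 z fit [0.03692481 0.06407122] z@.2 0.07145618605128176 x@.2 0.4730884005948206
axis x fit [-0.00249126  0.47363857] tip y 0.15882008213731577 z fit [0.03714151 0.06399967] z@.2 0.07142797248586819 x@.2 0.4731403137966595
scene z 162 [0.02413328 0.0667319 ] [0.46649723 0.21316856 0.07153025]
```

View pics/t4.png

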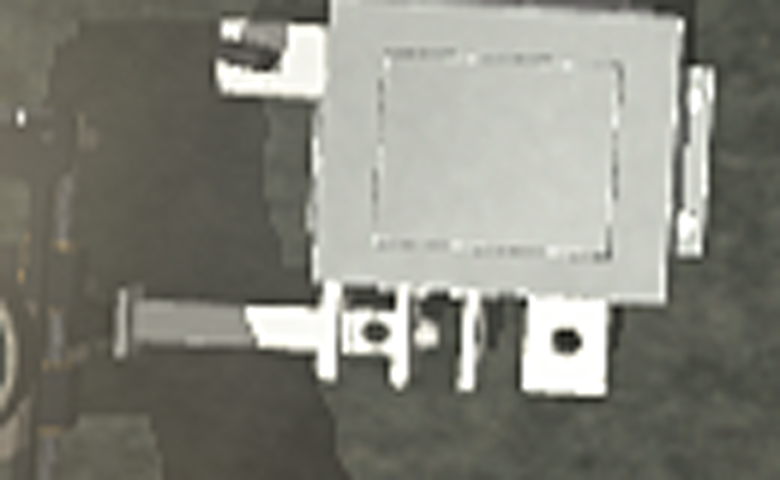

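Top crop: the bar's tip (425,334) is past the first lid eye with its hole at (377,332), while the grip end (125,320) sits about 2–3 mm too near the robot, which agrees with the 5 N along x. I'll correct by +2 mm and +0.7°.

>>> step_arm(rows=[0, 2, 0, 0, 0, 0.7, -1, 0, 0, 0, 0, 0, 0, -1, -5, 0, 0.1, 0, 0, 0, -1, -5, 0, 0.1, 0, 0, 0, -1, -5, 0, 0.1, 0, 0, 0, -1, -5, 0, 0.1, 0, 0, 0, -1, -5, 0, 0.1, 0, 0, 0, -1, 0, 0, 0, 0, 0, 0, -1, 0, 0, 0, 0, 0, 0, -1, 0, 0, 0, 0, 0, 0, -1])

```text
t: 21.1
eef_pos: [0.4726, 0.2463, 0.2518]
ee_rot: [0.723, 0.691, -0.007, 0.007]
contact_force: [4.7, -1.8, -0.9]
gripper_width: 0.0134
```

>>> step_arm(rows=[0, 1.5, 0, 0, 0, 0, -1, 0, 0, 0, 0, 0, 0, -1, -5, 0, 0.1, 0, 0, 0, -1, -5, 0, 0.1, 0, 0, 0, -1, -5, 0, 0.1, 0, 0, 0, -1, 0, 0, 0, 0, 0, 0, -1, 0, 0, 0, 0, 0, 0, -1, 0, 0, 0, 0, 0, 0, -1, 0, 0, 0, 0, 0, 0, -1, 0, 0, 0, 0, 0, 0, -1])

```text
t: 22.1
eef_pos: [0.4731, 0.2322, 0.2518]
ee_rot: [0.723, 0.691, -0.007, 0.007]
contact_force: [-0.4, -0.5, -1.3]
gripper_width: 0.0138
```

```bash
python3 - <<'E'
from h import *
st()
t=ctrl.camera("top"); cv2.imwrite("pics/t5.png",cv2.resize(t["pixels"][190:270,215:345],None,fx=6,fy=6,interpolation=cv2.INTER_CUBIC))
E
```

```text
t 22.1 p [0.4731 0.2322 0.2518] q [ 0.7226  0.6912 -0.0069  0.0066] F [-0.4 -0.5 -1.3] w 0.0138
R
 [[ 0.045  0.999 -0.001]
 [ 0.999 -0.045 -0.019]
 [-0.019  0.    -1.   ]]
```

View pics/t5.png

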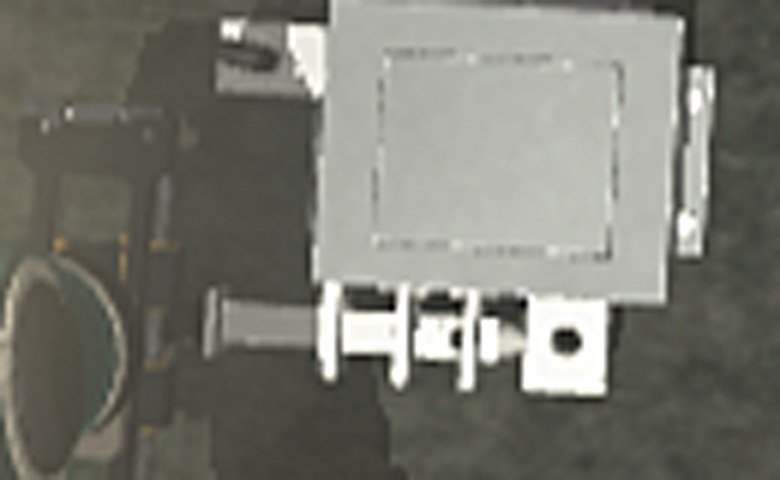

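Top crop: the bar is through the first eye and both lid eyes, its tip (515,340) at the bracket mouth, and the forces are near zero. The collar (211,322) is about 50 mm from the eye.

>>> step_arm(rows=[-5, 0.1, 0.1, 0, 0, 0, -1, -5, 0.1, 0.1, 0, 0, 0, -1, -5, 0.1, 0.1, 0, 0, 0, -1, -5, 0.1, 0.1, 0, 0, 0, -1, -5, 0.1, 0.1, 0, 0, 0, -1, -5, 0.1, 0.1, 0, 0, 0, -1, -5, 0.1, 0.1, 0, 0, 0, -1, -5, 0.1, 0.1, 0, 0, 0, -1, 0, 0, 0, 0, 0, 0, -1, 0, 0, 0, 0, 0, 0, -1])

```text
t: 23.15
eef_pos: [0.4723, 0.1917, 0.2517]
ee_rot: [0.723, 0.691, -0.007, 0.007]
contact_force: [-0.7, -0.4, -2.3]
gripper_width: 0.0136
```

>>> step_arm(rows=[-2, 0, 0, 0, 0, 0, -1, -2, 0, 0, 0, 0, 0, -1, -2, 0, 0, 0, 0, 0, -1, -2, 0, 0, 0, 0, 0, -1, -1, 0, 0, 0, 0, 0, -1, 0, 0, 0, 0, 0, 0, -1, 0, 0, 0, 0, 0, 0, -1, 0, 0, 0, 0, 0, 0, -1, 0, 0, 0, 0, 0, 0, -1, 0, 0, 0, 0, 0, 0, -1])

```text
t: 24.15
eef_pos: [0.4719, 0.1851, 0.2521]
ee_rot: [0.722, 0.692, -0.005, 0.006]
contact_force: [0.2, 7.9, -4.9]
gripper_width: 0.0138
```

```bash
python3 - <<'E'
from h import *
st()
t=ctrl.camera("top"); np.savez("top6.npz",**t); g=cv2.cvtColor(t["pixels"],cv2.COLOR_BGR2GRAY)
# profile along the shank between collar and eye
for v in (243,244,245): print(v,g[v,245:275])
E
```

```text
t 24.15 p [0.4719 0.1851 0.2521] q [ 0.7221  0.6918 -0.0055  0.006 ] F [ 0.2  7.9 -4.9] w 0.0138
R
 [[ 0.043  0.999  0.   ]
 [ 0.999 -0.043 -0.016]
 [-0.016  0.001 -1.   ]]
243 [ 94  65  65  65  64  62  62  68  73  83 131  71  57  63  88  85  71  66
  62  60  53  91 151 108 132 137 103 134 133 133]
244 [ 79  67  65  65  64  63  62  64  71  64 121  78  57  55  99  83  61  62
  62  59  51 100 148 100 131 137 103 135 134 134]
245 [ 64  66  66  66  65  63  62  65  69  70  91 108  57  54  90  77  60  61
  62  58  49 100 144 109 131 137 103 135 135 134]
```

>>> step_arm(rows=[-2, 0, 0, 0, 0, 0, -1, -1, 0, 0, 0, 0, 0, -1, 0, 0, 0, 0, 0, 0, -1, 0, 0, 0, 0, 0, 0, -1, 0, 0, 0, 0, 0, 0, -0.4, 0, 0, 0, 0, 0, 0, -0.4, 0, 0, 0, 0, 0, 0, -0.4, 0, 0, -20, 0, 0, 0, -0.4, 0, 0, -40, 0, 0, 0, -0.4, 0, 0, -40, 0, 1.1, 0, -0.4])

```text
t: 25.2
eef_pos: [0.4717, 0.1812, 0.3526]
ee_rot: [0.723, 0.691, -0.001, 0.0]
contact_force: [1.2, -0.1, -0.3]
gripper_width: 0.0274
```

```bash
python3 - <<'E'
from h import *
s=st(); print(np.round(s["joint_pos"],3))
c=ctrl.camera("wrist"); np.savez("w7.npz",**c); cv2.imwrite("pics/w7.png",c["pixels"])
t=ctrl.camera("top"); np.savez("top7.npz",**t); g=cv2.cvtColor(t["pixels"],cv2.COLOR_BGR2GRAY)
print("hole px",g[243:251,304:316])
E
```

```text
t 25.2 p [0.4717 0.1812 0.3526] q [ 7.231e-01  6.908e-01 -1.000e-03  4.000e-04] F [ 1.2 -0.1 -0.3] w 0.0274
R
 [[ 0.046  0.999 -0.001]
 [ 0.999 -0.046 -0.002]
 [-0.002 -0.001 -1.   ]]
[-1.052  0.345  0.75   2.038 -0.303  0.871 -0.179]
hole px [[248 248 251 254 250 253 249 251 250 249 253 255]
 [247 249 255 234 216 208 222 246 253 250 253 255]
 [247 252 255 153 104  86 108 215 255 250 252 255]
 [248 255 227  90  35  38  25 139 255 252 252 255]
 [248 255 223  78  42  41  30  84 255 253 251 255]
 [248 252 255 131  59  50  59 188 255 251 253 249]
 [248 250 255 245 216 184 212 254 255 250 255 242]
 [249 248 252 255 254 251 252 254 251 250 255 246]]
```

>>> step_arm(rows=[2.6, 30, -5, 0, 0, 0, 0, 2.6, 30, 0, 0, 0, 0, 0, 2.6, 30, 0, 0, 0, 0, 0, 2.6, 30, 0, 0, 0, 0, 0, 0, 0, 0, 0, 0, 0, 0, 0, 0, 0, 0, 0, 0, 0, 0, 0, 0, 0, 0, 0, 0, 0, 0, 0, 0, 0, 0, 0, 0, 0, 0, 0, 0, 0, 0, 0, 0, 0, 0, 0, 0, 0])

```text
t: 26.3
eef_pos: [0.5918, 0.1872, 0.3573]
ee_rot: [0.723, 0.691, 0.0, 0.0]
contact_force: [-0.1, -0.3, 0.5]
gripper_width: 0.046
```

```bash
python3 - <<'E'
from h import *
s=st(); p=s["eef_pos"]
c=ctrl.camera("wrist"); np.savez("w8.npz",**c); cv2.imwrite("pics/w8.png",c["pixels"]); X=cloud(c); q=X.reshape(-1,3); T=np.array(c["cam_to_world"])
for z in (.11,.06):
    v=np.linalg.inv(T)@np.r_[p[:2],z,1]; print("grasp axis px at z",z,v[:2]/v[2]*c["fx"]+[c["cx"],c["cy"]])
n=q[(abs(q[:,0]-p[0])<.04)&(abs(q[:,1]-p[1])<.04)]
for lo,hi in((.1,.118),(.085,.1),(.062,.075),(.055,.062)):
    b=n[(n[:,2]>lo)&(n[:,2]<hi)]
    if len(b)>5: print(lo,len(b),b.min(0).round(4),b.max(0).round(4),cv2.minAreaRect(b[:,:2].astype(np.float32)))
# lid plane top / collar-grip of bar
b=q[(q[:,2]>.09)&(q[:,2]<.105)&(q[:,0]<.5)]; print("bar grip top",len(b),cv2.minAreaRect(b[:,:2].astype(np.float32)) if len(b)>3 else 0)
E
```

```text
t 26.3 p [0.5918 0.1872 0.3573] q [7.225e-01 6.913e-01 4.000e-04 0.000e+00] F [-0.1 -0.3  0.5] w 0.046
R
 [[ 0.044  0.999  0.001]
 [ 0.999 -0.044  0.001]
 [ 0.001  0.001 -1.   ]]
grasp axis px at z 0.11 [317.14390542 215.74104069]
grasp axis px at z 0.06 [317.26062546 201.29148672]
0.1 374 [0.5856 0.1771 0.1   ] [0.6002 0.1991 0.111 ] ((0.592915952205658, 0.18811269104480743), (0.02220175415277481, 0.011957540176808834), 76.04657745361328)
0.085 666 [0.5579 0.1473 0.085 ] [0.6205 0.1992 0.0998] ((0.5891778469085693, 0.17319664359092712), (0.06261742115020752, 0.051896270364522934), 0.11309495568275452)
0.062 261 [0.555  0.1474 0.062 ] [0.6105 0.1992 0.075 ] ((0.5835824608802795, 0.17370125651359558), (0.05159508436918259, 0.05546412616968155), 88.15055847167969)
0.055 1299 [0.5544 0.1473 0.055 ] [0.6141 0.2065 0.062 ] ((0.5846249461174011, 0.1770128458738327), (0.0589272640645504, 0.05971150100231171), 89.20423126220703)
bar grip top 803 ((0.4770301878452301, 0.17318180203437805), (0.02746042236685753, 0.05888376384973526), 23.447975158691406)
```

View pics/w8.png

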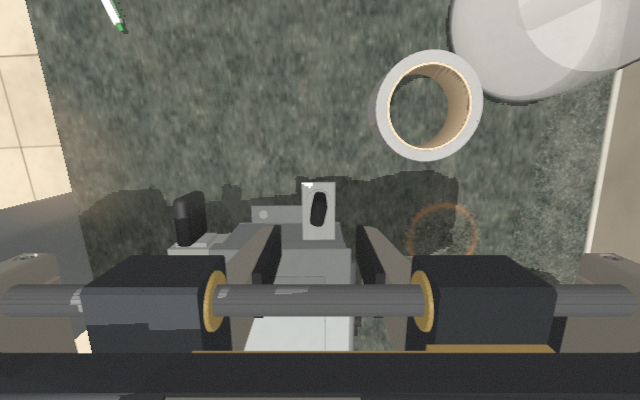

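Wrist view: the pin's grip (318,208) lies centred between the fingers, turned about −14° (22 x 12 mm top measured, as given). The bar grip stands upright at (190,218), its collar at the first eye.

>>> step_arm(rows=[1.3, -0.5, 0, 0, 0, 6, 0, 0, 0, 0, 0, 0, 5.5, 0, 0, 0, 25, 0, 0, 0, 0, 0, 0, 25, 0, 0, 0, 0, 0, 0, 25, 0, 0, 0, 0, 0, 0, 14, 0, 0, 0, 0, 0, 0, 0, 0, 0, 0, -1, 0, 0, 0, 0, 0, 0, -1, 0, 0, 0, 0, 0, 0, -1, 0, 0, 0, 0, 0, 0, -1], force=30)

```text
t: 27.35
eef_pos: [0.5922, 0.1884, 0.2693]
ee_rot: [0.788, 0.615, 0.001, 0.0]
contact_force: [0.3, -0.6, -0.0]
gripper_width: 0.0162
```

>>> step_arm(rows=[0, 0, 0, 0, 0, 0, -1, 0, 0, -15, 0, 0, 0, -1, 0, 0, -15, 0, 0, 0, -1, 0, 0, -15, 0, 0, 0, -1, 0, 0, -30, 0, 0, 0, -1, 0, 0, -30, 0, 0, 0, -1, 0, 0, 0, 0, 0, -8, -1, 0, 0, 0, 0, 0, -6, -1, 0, 0, 0, 0, 0, 0, -1, 0, 0, 0, 0, 0, 0, -1])

```text
t: 28.35
eef_pos: [0.5917, 0.1882, 0.374]
ee_rot: [0.708, 0.706, 0.001, 0.0]
contact_force: [0.0, -1.1, -0.2]
gripper_width: 0.0119
```

```bash
python3 - <<'E'
from h import *
s=st(); p=s["eef_pos"]
c=ctrl.camera("wrist"); np.savez("w9.npz",**c); X=cloud(c); q=X.reshape(-1,3)
b=q[(q[:,2]>.195)&(q[:,2]<.22)&(abs(q[:,0]-p[0])<.02)&(abs(q[:,1]-p[1])<.02)]; print("held",len(b),cv2.minAreaRect(b[:,:2].astype(np.float32)) if len(b)>3 else 0, b.max(0))
h=c["pixels"]; cv2.imwrite("pics/w9.png",h)
q2=q[(abs(q[:,0]-.592)<.015)&(abs(q[:,1]-.187)<.015)&(q[:,2]<.13)]; print("at parking: max z",q2[:,2].max() if len(q2) else None)
E
```

```text
t 28.35 p [0.5917 0.1882 0.374 ] q [7.084e-01 7.058e-01 7.000e-04 2.000e-04] F [ 0.  -1.1 -0.2] w 0.0119
R
 [[ 0.004  1.     0.001]
 [ 1.    -0.004  0.001]
 [ 0.001  0.001 -1.   ]]
held 1913 ((0.5917162299156189, 0.18878863751888275), (0.022357966750860214, 0.039963480085134506), 89.97792053222656) [0.61170193 0.19997086 0.21997103]
at parking: max z 0.12982215757027524
```

>>> step_arm(rows=[0, 0, 0, 0, 0, -8.5, -1, 0, 0, 0, 0, 0, -8.5, -1, 0, 0, 0, 0, 0, -8.5, -1, 0, 0, 0, 0, 0, -8.5, -1, 0, 0, 0, 0, 0, -8.5, -1, 0, 0, 0, 0, 0, -8.5, -1, 0, 0, 0, 0, 0, -8.5, -1, 0, 0, 0, 0, 0, -8.5, -1, 0, 0, 0, 0, 0, -8.5, -1, 0, 0, 0, 0, 0, -8.5, -1])

```text
t: 29.4
eef_pos: [0.5918, 0.1882, 0.3729]
ee_rot: [0.042, 0.999, -0.0, 0.0]
contact_force: [-0.4, 0.1, -0.2]
gripper_width: 0.0118
```

>>> step_arm(rows=[0, 0, 0, 0, 0, -4, -1, 20, -25, 0, 0, 0, 0, -1, 20, -25, 0, 0, 0, 0, -1, 20, -25, 0, 0, 0, 0, -1, 20, -25, 0, 0, 0, 0, -1, 20, -25, 0, 0, 0, 0, -1, 20, -24, 0, 0, 0, 0, -1, 3, 0, 20, 0, 0, 0, -1, 0, 0, 0, 0, 0, 0, -1, 0, 0, 0, 0, 0, 0, -1])

```text
t: 30.4
eef_pos: [0.4663, 0.0418, 0.3532]
ee_rot: [0.01, 1.0, -0.0, 0.0]
contact_force: [-0.3, 0.3, -0.2]
gripper_width: 0.012
```

```bash
python3 - <<'E'
from h import *
s=st(); p=s["eef_pos"]
c=ctrl.camera("wrist"); np.savez("w10.npz",**c); X=cloud(c); T=np.array(c["cam_to_world"]); cv2.imwrite("pics/w10.png",c["pixels"]); g=cv2.cvtColor(c["pixels"],cv2.COLOR_BGR2GRAY)
for z in (.079,.10):
    v=np.linalg.inv(T)@np.r_[.4687,.0393,z,1]; print("hole px exp",v[:2]/v[2]*c["fx"]+[c["cx"],c["cy"]])
for dz in (.2093,.2093+.033,.2093+.044):
    v=np.linalg.inv(T)@np.r_[p[:2],p[2]-dz,1]; print("pin axis px",dz,v[:2]/v[2]*c["fx"]+[c["cx"],c["cy"]])
# print intensity map around the pin/hole
sub=cv2.resize(g[180:300,270:370],(50,40),interpolation=cv2.INTER_AREA)
for r in sub: print("".join(" .:-=+*#%@"[::-1][min(9,int(x)//26)] for x in r))
E
```

```text
t 30.4 p [0.4663 0.0418 0.3532] q [ 9.6e-03  1.0e+00 -1.0e-04  1.0e-04] F [-0.3  0.3 -0.2] w 0.012
R
 [[-1.     0.019  0.   ]
 [ 0.019  1.    -0.   ]
 [-0.    -0.    -1.   ]]
hole px exp [314.39451188 208.04840977]
hole px exp [314.05660471 214.55060341]
pin axis px 0.2093 [316.79597456 229.08233396]
pin axis px 0.24230000000000002 [317.01898673 215.44688745]
pin axis px 0.2533 [317.08016079 211.70657304]
##############*++++++===-==-======+++++****++===+*
##############=-------............:*****###++++===
##############=-------:           :****####*+++=::
##############=--------           :+++**##*++++-  
#############*=--------           :=========+++-  
##########+===---------      .          .....=+-  
#########*===---------==-:.  . .            .=+:  
#########*=--=------=+**##+: ....           .=+:  
##########+===------==++++=-.. . .          .=+:..
###########**+=-----====--::.......         .=+...
#######******+=-----===-:.-:.........       .=+:..
######********=------=+++=:. .....=+===++++==++:..
#####********+=-----=======:.....:=+++++***++++...
#####*********=---==-=++++=-
[... 648 characters left out ...]
#%%%%%%%%%%%%%%%%%%%%%*++*++#%%%%%%%%
%%%%%%%*++++*%%%%%%%%%%%%%%%%%%%%%%#+*+**#%%%%%%%%
%%%%%%%*++++*%%%%%%%%%%%%%%%%%%%%%%#*++++#%%%%%%%%
%%%%%%%*++++#%%%%%%%%%%%%%%%%%%%%%%%*+*+*#%%%%%%%%
%%%%%***+++*#%%%%%%%%%%%%%%%%%%%%%%%#+++***#%%%%%%
%%%%#++*++**#%%%%%%%%%%%%%%%%%%%%%%%#+++**++%%%%%%
%%%%*+++*++*#%%%%%#*%%%%%%%%%+%%%%%%#**++*++#%%%%%
%%%%+++***+*#%%%%%#+*######*++%%%%%%#**+**++*%%%%%
%%%#+++*****#####%*+++++++++++#%#####*****+=*%%%%%
%%%#=+*##################################*+=+%%%%%
#%%#=+************************************+=+%%#%#
%%%*=+*************************************==#%%#%
#%%*=+*************************************+=#%#%#
#%%+=+*************************************==#%###
```

```bash
python3 - <<'E'
from h import *
c=dict(np.load("w10.npz")); X=cloud(c); g=cv2.cvtColor(c["pixels"],cv2.COLOR_BGR2GRAY)
Z=X[...,2]
def ch(z): return "B" if abs(z-.079)<.004 else ("." if z<.02 else ("h" if z<.075 else ("l" if z<.1 else ("p" if z<.16 else "F"))))
print("cols 286..350")
for v in range(180,236,2): print(v,"".join(ch(Z[v,u]) for u in range(286,352)))
m=abs(Z-.079)<.004; b=X[m&(X[...,0]<.5)]; b=b[(b[:,1]>.0)&(b[:,1]<.08)]
print("bracket",len(b),np.percentile(b,[1,99],axis=0).round(4), cv2.minAreaRect(b[:,:2].astype(np.float32)))
for v in range(190,226,3): print(v,g[v,296:342])
E
```

```text
cols 286..350
180 ..............hhhhhhhhhhhhhhhhhhhhhhhhhhhhhhhhhhhhhh..............
182 .............BBBBBBBBhBBhBhhhhhBhhhhhhhhhhhhhhhhhhhhh.............
184 .............BBBBBBBBBBBBBBBBBBBBBBBBBBBBBBBBBBBBBBBBB............
186 .............BBBBBBBBBBBBBBBBBBBBBBBBBBBBBBBBBBBBBBBBB............
188 .............BBBBBBBBBBBBBBBBBBBBBBBBBBBBBFBBBBBBBBBBB............
190 .............BBBBBBBBBBBBBBBBBBBBBBBBBBBBBBBBBBBBBBBB.............
192 .............BBBBBBBBBBBBBBBBBBBBBBBBBBBBBBBBBBBBBBBBhhhhhhhhhhhhh
194 .........hhhhBBBBBBBBBBBBBBBBBBBBBBBBBBBBBBBBBBBBBBBBhhhhhhhhhhhhh
196 .....hhhhhhhhBBBBBBBBBBBBBBBBBBBBBBBBBBBBBBBBBBBBBBBBhhhhhhhhhhhhh
198 .....hhhhhhhhBBBBBBBBBBBBBBBBBFBBBBBBBBFBBBBBBBBBBBBFhhhhhhhhhhhhh
200 ....hhhhhhhhhBBBBBFBBBBBBBBBB.......BBBBBBBBBBBBBBBBBhhhhhhhhhhhhh
202 ....hhhhhhhhhBBBBBBBBBBBBBBh..........hBBBBBBBBBBBBBBhhhhhhhhhhhhh
204 ....hhhhhhhhhBBBBBBBBBBBBBhhhh......hhhhBBBBBBBBBBBBBhhhhhhhhhhhhh
206 ......hhhhhhhBBBBBBBBBBBBhhhhhhhhhhhhhhhhBBBBBBBBBBBBhhhhhhhhhhhhh
208 ...........hhBBBBBBBBBBBBhhhhhhhhhhhhhhhBBBBBBBBBBBBBhhhhhhhhhhhhh
210 .............BBBB
[... 2675 characters left out ...]
7 157 153
 144 129 118 122 122 121 127 144 190 226 233 236 234 234 231 232 232 233
 231 230 233 232 232 225 189 116 117 122]
217 [101 105 135 155 159 159 160 159 159 159 159 159 158 159 161 143 132 137
 126 126 130 143 152 140 129 127 124 132 184 224 233 231 230 232 232 232
 230 230 233 215 172 163 136 119 117 121]
220 [ 96 106 137 156 157 160 159 160 160 158 158 142 139 155 164 165 163 164
 149 113 114 115 115 114 112 123 148 160 159 159 161 191 201 151 156 160
 159 157 159 158 159 150 121 100 102 101]
223 [ 98 105 134 158 159 156 161 153 135 137 150 161 160 161 139  48  45  43
  46  42  46  41  40  42  41  40  41  43  39  48 117 159 161 159 184 190
 148 153 159 160 158 141 106  97  99  98]
```

```bash
python3 - <<'E'
from h import *
c=dict(np.load("w10.npz")); X=cloud(c)
for v in (213,214,215,216,217,218,219,220,222): print(v,X[v,314:323:2].round(4).tolist())
h=np.array([ray(c,318.7,v,.079) for v in (199.3,206.5,213.5)]); print("hole top/mid/bottom",h)
E
```

```text
213 [[0.4739, 0.0388, 0.0768], [0.4651, 0.041, 0.1082], [0.4649, 0.0426, 0.1091], [0.4648, 0.0442, 0.1094], [0.4741, 0.0461, 0.0765]]
214 [[0.4745, 0.0388, 0.078], [0.465, 0.0411, 0.1112], [0.4648, 0.0427, 0.1123], [0.4652, 0.0442, 0.111], [0.4661, 0.0458, 0.1078]]
215 [[0.4669, 0.0394, 0.1075], [0.4655, 0.0411, 0.1124], [0.4649, 0.0427, 0.1147], [0.4649, 0.0442, 0.1147], [0.4659, 0.0458, 0.1115]]
216 [[0.4665, 0.0395, 0.1119], [0.4651, 0.0411, 0.1165], [0.4562, 0.0429, 0.1469], [0.4568, 0.0442, 0.145], [0.4658, 0.0457, 0.1145]]
217 [[0.4577, 0.0401, 0.144], [0.457, 0.0415, 0.1465], [0.4571, 0.0428, 0.1463], [0.4572, 0.0442, 0.1459], [0.4574, 0.0455, 0.1454]]
218 [[0.4573, 0.0402, 0.1477], [0.4572, 0.0415, 0.148], [0.4576, 0.0428, 0.1469], [0.4574, 0.0442, 0.1475], [0.4574, 0.0455, 0.1477]]
219 [[0.4582, 0.0402, 0.147], [0.4578, 0.0415, 0.1482], [0.458, 0.0428, 0.1477], [0.4581, 0.0441, 0.1476], [0.4581, 0.0455, 0.1477]]
220 [[0.4586, 0.0402, 0.148], [0.4591, 0.0415, 0.1465], [0.4587, 0.0428, 0.1478], [0.4585, 0.0441, 0.1484], [0.4591, 0.0455, 0.1468]]
222 [[0.4577, 0.0403, 0.1553], [0.4576, 0.0416, 0.1556], [0.4579, 0.0428, 0.1547], [0.4573, 0.0441, 0.1566], [0.4577, 0.0454, 0.1554]]
hole top/mid/bottom [[0.4607 0.0433 0.079 ]
 [0.4673 0.0432 0.079 ]
 [0.4739 0.0431 0.079 ]]
```

The wrist depth map puts the hole at (0.4673, 0.0432) and the held pin's axis at (0.469, 0.0432) in the same camera, and the worktop shows through both holes, so the bar is home. Shift 1.6 mm along tool x, then lower.

>>> step_arm(rows=[1.6, 0, 0, 0, 0, 0, -1, 0, 0, 10, 0, 0, 0, -1, 0, 0, 8, 0, 0, 0, -1, 0, 0, 5, 0, 0, 0, -1, 0, 0, 5, 0, 0, 0, -1, 0, 0, 5, 0, 0, 0, -1, 0, 0, 5, 0, 0, 0, -1, 0, 0, 5, 0, 0, 0, -1, 0, 0, 0, 0, 0, 0, -1, 0, 0, 0, 0, 0, 0, -1])

```text
t: 31.45
eef_pos: [0.4645, 0.0416, 0.31]
ee_rot: [0.009, 1.0, -0.0, 0.0]
contact_force: [-0.1, -0.3, -1.2]
gripper_width: 0.0119
```

>>> step_arm(rows=[0, 0, 4, 0, 0, 0, -1, 0, 0, 4, 0, 0, 0, -1, 0, 0, 4, 0, 0, 0, -1, 0, 0, 4, 0, 0, 0, -1, 0, 0, 3, 0, 0, 0, -1, 0, 0, 2, 0, 0, 0, -1, 0, 0, 1, 0, 0, 0, -1, 0, 0, 0, 0, 0, 0, -1, 0, 0, 0, 0, 0, 0, -1, 0, 0, 0, 0, 0, 0, -1])

```text
t: 32.45
eef_pos: [0.4645, 0.0417, 0.2881]
ee_rot: [0.009, 1.0, 0.0, 0.0]
contact_force: [0.9, 0.5, 0.1]
gripper_width: 0.0117
```

>>> step_arm(rows=[0, 0, 1, 0, 0, 0, -1, 0, 0, 1, 0, 0, 0, -1, 0, 0, 0, 0, 0, 0, -1, 0, 0, 0, 0, 0, 0, -0.4, 0, 0, 0, 0, 0, 0, -0.4, 0, 0, 0, 0, 0, 0, -0.4, 0, 0, 0, 0, 0, 0, -0.4, 0, 0, -15, 0, 0, 0, -0.4, 0, 0, -40, 0, 0, 0, -0.4, 0, 0, -40, 0, 0, 0, -0.4])

```text
t: 33.45
eef_pos: [0.464, 0.0416, 0.3814]
ee_rot: [0.009, 1.0, -0.001, -0.001]
contact_force: [1.2, -0.3, 0.6]
gripper_width: 0.0274
```

```bash
python3 - <<'E'
from h import *
s=st()
for n in ("wrist","top","scene"):
    c=ctrl.camera(n); X=cloud(c); cv2.imwrite(f"pics/end_{n}.png",c["pixels"]); q=X.reshape(-1,3)
    b=q[(abs(q[:,0]-.468)<.02)&(abs(q[:,1]-.041)<.02)&(q[:,2]>.1)&(q[:,2]<.14)]
    print(n,"pin grip top",len(b),(b.max(0).round(4),b.mean(0).round(4),cv2.minAreaRect(b[:,:2].astype(np.float32))) if len(b)>3 else 0)
    b=q[(abs(q[:,0]-.468)<.014)&(abs(q[:,1]-.041)<.014)&(q[:,2]>.08)&(q[:,2]<.1)]; print("  head zone z",np.percentile(b[:,2],[5,50,95]).round(4) if len(b)>3 else 0)
    b=q[(q[:,0]>.51)&(q[:,0]<.6)&(q[:,1]>.01)&(q[:,1]<.13)&(q[:,2]<.2)]; print("  lid",len(b),np.percentile(b[:,2],[5,50,95]).round(4) if len(b)>3 else 0)
    b=q[(q[:,0]>.455)&(q[:,0]<.49)&(q[:,1]>.14)&(q[:,1]<.22)&(q[:,2]>.088)&(q[:,2]<.11)]; print("  bar grip",len(b),(b.min(0).round(4),b.max(0).round(4)) if len(b)>3 else 0)
    b=q[(q[:,0]>.445)&(q[:,0]<.5)&(q[:,1]>.145)&(q[:,1]<.17)&(q[:,2]>.06)&(q[:,2]<.088)]; print("  collar zone",len(b),(b.min(0).round(4),b.max(0).round(4)) if len(b)>3 else 0)
E
```

```text
t 33.45 p [0.464  0.0416 0.3814] q [ 9.3e-03  1.0e+00 -7.0e-04 -1.0e-03] F [ 1.2 -0.3  0.6] w 0.0274
R
 [[-1.     0.019 -0.002]
 [ 0.019  1.    -0.001]
 [ 0.002 -0.001 -1.   ]]
wrist pin grip top 420 (array([0.4765, 0.0489, 0.1301]), array([0.4641, 0.0429, 0.1247]), ((0.4659852385520935, 0.04284783452749252), (0.011869540438055992, 0.020934777334332466), 88.919189453125))
  head zone z [0.0813 0.0827 0.096 ]
  lid 2803 [0.0935 0.0952 0.0964]
  bar grip 668 (array([0.4641, 0.1583, 0.0881]), array([0.4782, 0.2021, 0.0966]))
  collar zone 726 (array([0.4495, 0.145 , 0.0604]), array([0.4924, 0.17  , 0.0878]))
top pin grip top 0 0
  head zone z 0
  lid 1522 [0.0921 0.095  0.0983]
  bar grip 45 (array([0.4676, 0.1748, 0.0884]), array([0.4808, 0.1992, 0.0987]))
  collar zone 3 0
scene pin grip top 103 (array([0.4735, 0.0497, 0.1309]), array([0.4612, 0.0384, 0.1172]), ((0.4625527858734131, 0.0410044826567173), (0.021463803946971893, 0.01649819314479828), 5.252237796783447))
  head zone z [0.0805 0.0872 0.0984]
  lid 1034 [0.0932 0.0955 0.0981]
  bar grip 67 (array([0.4603, 0.1425, 0.0881]), array([0.4891, 0.2028, 0.0982]))
  collar zone 95 (array([0.4452, 0.145 , 0.061 ]), array([0.4905, 0.1696, 0.0875]))
```

```bash
python3 - <<'E'
from h import *
ctrl.finish_job(); s=st()
E
```

```text
the job is handed in; nothing more can be done
the job is handed in; nothing more can be done
```

The job is handed in, but no verdict is reported, so success is judged only from my own checks. The stamp is in the closed case, the bar is threaded with its collar at the first eye, and the lock pin is home. It took about 33.5 s of the 72 s allowed.

- **Stamp:** I took the larger brown stamp by the ink pad. A wrist picture after release showed it standing upright on the case floor, before I closed the lid.
- **Lid:** it lies level, with its top at 95 mm in all three cameras, which matches the closed height.
- **Bar:** the grip is upright and the collar is within about 1 mm of the first eye. Pushing it in ended in a contact force of about 8 N, and the worktop showed through the aligned bracket and bar holes before the pin went in.
- **Pin:** the top of its grip reads 130 mm, so the head is about 1 mm above the bracket's top. It went in with almost no force and is released.
- **Robot:** the hand is clear above the case and touches nothing. I never worked close to the mug, tape roll, weight or keys, but I did not re-measure their positions at the end.

**Disagreements:**
- The top and wrist cameras differed by up to 4 mm in y on the pin hole; part of this was a wrist offset of about 1.7 mm seen at the stamp. I placed the pin by measuring hole and pin in the same wrist view.
- The held bar drooped about 1° and pushed with 5 N against the eyes partway in; I corrected both.
- At the end the top camera gave no reading on the pin, so that check rests on the wrist and scene cameras.

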